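# Pack the amber reference cell and hold the carrier ready to go

### The arm

A 6-joint arm with a two-finger parallel gripper is mounted at the origin on the work surface. World frame = base frame: x ahead of the robot, y to its left, z up, the work surface at z = 0. Lengths are in mm, angles in degrees, forces in N, time in s.
With the tool pointing down it reaches from about 275 to 850 mm from the base axis. Payload 5.2 kg.
Tool frame: the origin (TCP) lies midway between the tips of the shut fingers; the grasp point (between the pads) lies 19 mm behind it; z points along the fingers, x is the direction in which the jaws open and shut, and the axes are right-handed (so a half turn about z gives the same grasp; the last joint's range is limited). The gripper opens to 85 mm and grips with 20 to 120 N. Pads are 22 mm wide; open, the fingers measure 114 mm over their backs; the gripper's body (76 mm by 85 mm) begins 54 mm behind the grasp point. The pads swing forward as they close: fully open they stand 13 mm farther back than shut.
Start: joints at [-75.103, 14.817, 87.949, -0, 77.235, -11.62], TCP at [245.571, -492.138, 202.61] pointing down, gripper open.
Joint ranges: [-179.93, 179.93], [-52.35, 119.4], [10.71, 147.94], [-69.91, 249.91], [12.55, 155.21], [-178.61, 178.61]. Speed limits (degrees/s): [147.25, 147.25, 180, 180, 180, 180].

### API

Orientations are given as [roll, pitch, yaw] about the fixed x, y, z axes, in that order (R = Rz(yaw) Ry(pitch) Rx(roll)).
In Python, from bench import readout, capture, camera_params, bot gives the robot as it stands.
- The arm moves only by the shell command python3 -m jog 'ROWS' [OPENING] [FORCE]. ROWS is JSON, a list of rows, each an object with "linear": the shift along the tool's x, y, z in cm, a list of three; "delta_rot": the turn, a rotation vector about the tool's x, y, z in units of 8 degrees (1.0 is 8 degrees), a list of three. A call has exactly 10 rows; each row is the pose to reach, as a shift and turn from the pose measured when the call began, along the tool's axes at that moment; what a row does not reach only later rows make up. A row lasts 1/10 s, in which the tool goes at most 50 mm and 8.59 degrees, less where a joint would pass 70% of its speed; a pose out of reach is approached as far as the arm can. A call with a gripper value outside its range is refused whole. OPENING is the closure, from 0 (fully open) to 1 (shut), set as the call begins (- or left out, the last holds). The fingers move at their own pace and stop on an object; FORCE is the grip in N (left out, the last holds). Time passes only in rows, so rows that repeat a pose let the fingers close, or fill a call up. It gives the time, the measured TCP pose, the force and the opening at its end, in the units of the state.
- readout.get_state(): the state, without advancing time (a new reading comes with each control period).
- capture(name): name is "side" or "top"; returns (picture, depth): 384x512x3 uint8, blue, green, red; 384x512 float32, mm along the optical axis (not along the pixel's ray), 0 where there is no reading.
- camera_params(name): a dict with "fov_y" (degrees; the focal length in pixels is half the picture's height over the tangent of half this angle, whatever the lens; pixels are square), "cx", "cy" (the principal point, pixels), "R" (3x3) and "t" (3): a world point X has camera coordinates R X + t. Camera axes: x right, y down, z forward; pixel columns grow to the right and rows downward; lengths in mm; the calibration is good to about 2 mm. A picture is of the moment at which its call begins. camera_params takes no time and is no camera call.
- bot.job_done(): hands the job in, once; it reports no verdict.
The state is a dict: "time_s": time; "joint_pos": joint angles; "joint_velocities": joint speeds; "joint_torque": joint torques, N m; "eef_pos": TCP position; "ee_rot": TCP orientation; "contact_force": force on the tool from outside, world axes, zero at the start; "torque": the same for the moment, N m; "finger_gap": finger opening in mm.
Only numpy, scipy, OpenCV 4.12 (cv2) and the standard library are available. Lean on these libraries where they do the work, as an engineer would, in place of code of your own. Each camera call takes 0.05 s, during which the arm holds its last target.

### The job

The analyser check is finished: draw the amber reference cell up out of the analyser's cell port, slide it down into the one free slot of the blue carrier until it stands fully home, and let go of it. Then lift the carrier by its handle about 10 cm clear of the bench, keeping it level with all four cells in it, and finish while still holding it there, steady and level. Leave everything else on the bench where it is.

Things in the scene. Friction and masses are not known exactly. Their poses are not given: they have to be found in the camera images.
- amber_center (a point): the amber reference cell to move: upright flat aluminium frame, amber window, black ribbed top strip with an orange tag on its upper edge; 70 mm wide (x), 12 thick (y), 90 tall (z), 80 g, bottom edge rounded. This point is its centre, 45 mm below its top. It starts in the analyser's port, its top 46 mm above the deck, its bottom 44 mm below it. Grip it across its 12 mm near the top
- analyser: white analyser at the left of the bench, fixed, placed a little differently each time: base 400 deep (x) x 320 wide (y), flat black deck 100 mm high; origin at the middle of its underside; front faces its own -x. Its head (200 mm up) and display begin 30 mm behind the origin (+x), 145 mm behind the cell; before them the deck is open from above
- port (a point): middle of the mouth of the cell port, in the plane of the deck, 115 mm in front of the analyser's origin: an upright well 74 mm long (analyser's y) x 15 mm (its x), 44 mm deep
- carrier: blue carrier, loose on the bench, right or left of the balance: 84 mm (x) x 212 mm (y), about 0.35 kg empty, 0.7 kg with four cells; origin at the middle of its underside. Base 6 mm thick, walls and white guides 46 mm high. Four slots at y = -88, -46, +46 and +88 mm. A bail handle crosses the middle: posts at x = -44 and +44 mm, bar along x
- free_slot (a point): middle of the floor of the carrier's free slot (y = +88 mm, 6 mm above the underside), axes as the carrier's. A slot is 15 mm wide (y), 74 long (x), 40 deep, mouth rounded by 3 mm: a cell stands in it with its 12 mm thickness along y, 1.5 mm play each side. Fully home, its centre is 45 mm above this point, and 50 mm of it shows above the guides
- handle (a point): centre of the carrier's handle bar, 108 mm above its underside, axes as the carrier's: a black-sleeved steel bar 16 mm thick (y), 20 mm high, 84 mm long between the posts (x), open underneath; its top lies 22 mm above the tops of the seated cells. The loaded carrier balances under it
- white_center (a point): a flat upright cell of the same make and size as the amber one, with a white window and tag, standing in the carrier's slot at y = -88 mm; this point is its centre
- grey_center (a point): a flat upright cell of the same make and size as the amber one, with a grey window and tag, standing in the carrier's slot at y = -46 mm; this point is its centre
- green_center (a point): a flat upright cell of the same make and size as the amber one, with a green window and tag, standing in the carrier's slot at y = +46 mm, next to the free one; this point is its centre
- balance: a grey bench balance with a round steel pan, fixed, 190 (x) x 140 (y) x 43 mm high; origin at the middle of its underside; it and the carrier change places from start to start
- jar1: a clear lidded sample jar with a yellow cap, 60 mm across, 85 mm high, loose at the far side; origin at the middle of its underside; leave alone
- jar2: a clear lidded sample jar with a white cap, 60 mm across, 85 mm high, loose at the far side; origin at the middle of its underside; leave alone
- dish: an empty black sample dish, 90 mm across, 22 mm high, loose at the far side; origin at the middle of its underside; leave alone
- brush: a small cleaning brush, 160 mm long, lying on the bench on the robot's side; leave alone

How it is judged:
By the outcome, as a careful person would: the job done as asked, in the order asked, and still so for the second after the job is handed in, while the arm keeps its last pose, push and grip.
It also fails if it takes over 61 s, if anything falls off the work surface, if the arm or the gripper's body presses on something with over 40 N, if the wrist force passes 120 N, or if a joint passes its speed limit or range.

## Working session

There is one attempt and no reset: what is moved stays moved. The work goes in short steps, Python scripts to look and compute and a shell command to move; the robot and the scene stay as the last step left them, time stands still between calls to the robot, and variables do not carry over. Pictures are saved under pics/ and viewed, and the job is handed in when it is done.

```bash
ls; mkdir -p pics
python3 - <<'E'
from bench import readout,capture,camera_params
import cv2,numpy as np
print(readout.get_state())
for n in("side","top"):
    p,d=capture(n); cv2.imwrite(f"pics/{n}0.png",p); np.savez(f"{n}0.npz",p=p,d=d); print(n,camera_params(n))
E
```

```text
pics
{'time_s': 0.0, 'joint_pos': array([-7.51040273e+01,  1.48597219e+01,  8.80123406e+01,  6.57166354e-05,
        7.72344163e+01, -1.16208879e+01]), 'joint_velocities': array([-0.03064594,  0.01696485, -0.16231604,  0.01516687,  0.08671697,
        0.02134065]), 'joint_torque': array([-8.67514154e-04, -4.46039307e+01, -2.90570050e+01, -2.16807953e-04,
        1.18831717e-02, -2.04860896e-05]), 'eef_pos': array([ 245.40944604, -491.55618352,  201.76155445]), 'ee_rot': array([-1.79978489e+02,  1.04283207e-01, -6.34831343e+01]), 'contact_force': array([-0.75166802, -1.04678   ,  0.24525902]), 'torque': array([-0.03019886,  0.01592453, -0.01598319]), 'finger_gap': 85.45722602761944}
side {'fov_y': 47.0675233541042, 'cx': 243.79349072877494, 'cy': 187.41695913271158, 'R': array([[-0.56613509, -0.82426981, -0.00838712],
       [-0.4790255 ,  0.33725644, -0.81042746],
       [ 0.67083949, -0.45479378, -0.58577896]]), 't': array([ 408.90104469,  343.21835391, 1176.98666151])}
top {'fov_y': 47.57624643864734, 'cx': 251.54652286630963, 'cy': 191.91997647530678, 'R': array([[-0.0216679 , -0.9994609 , -0.02466591],
       [-0.9934348 ,  0.02429614, -0.11178998],
       [ 0.112329  ,  0.02208172, -0.99342569]]), 't': array([ 127.12189753,  594.23240033, 1205.99170637])}
```

View pics/side0.png

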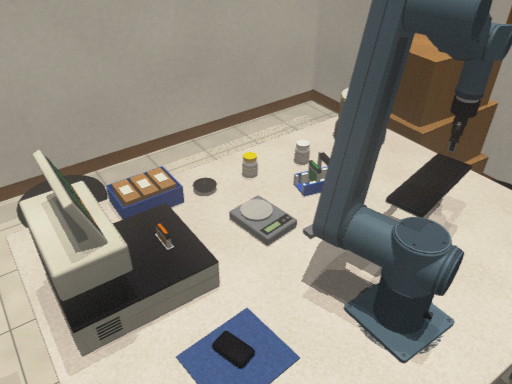

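View pics/top0.png

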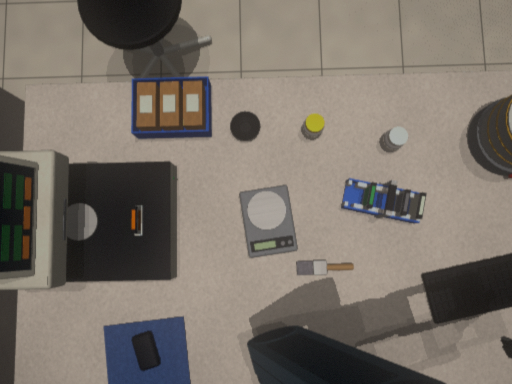

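The top view shows the amber cell near (137,220), the carrier centred near (384,200) with its free slot at the left end next to green, the balance at (268,220), and the brush at (325,267). I'll zoom in on both.

```bash
cat > h.py <<'E'
import numpy as np,cv2
from bench import camera_params
def K(n):
    c=camera_params(n); return 192/np.tan(np.radians(c['fov_y']/2)),c['cx'],c['cy'],np.array(c['R']),np.array(c['t'])
def w_depth(n,u,v,d):
    f,cx,cy,R,t=K(n); return R.T@(np.array([(u-cx)/f*d,(v-cy)/f*d,d])-t)
def w_z(n,u,v,z):
    f,cx,cy,R,t=K(n); r=R.T@np.array([(u-cx)/f,(v-cy)/f,1]); o=-R.T@t; return o+r*(z-o[2])/r[2]
def proj(n,X):
    f,cx,cy,R,t=K(n); c=R@np.asarray(X,float)+t; return np.array([cx+f*c[0]/c[2],cy+f*c[1]/c[2]])
def cloud(n,d):
    f,cx,cy,R,t=K(n); v,u=np.mgrid[0:384,0:512]; P=np.stack([(u-cx)/f*d,(v-cy)/f*d,d],-1); return (P-t)@R
def crop(p,u0,v0,u1,v1,s,name):
    cv2.imwrite(name,cv2.resize(p[v0:v1,u0:u1],None,fx=s,fy=s,interpolation=cv2.INTER_CUBIC))
E
python3 - <<'E'
from h import *
Z=np.load("top0.npz");p=Z['p'];d=Z['d']
a=cv2.resize(p[190:250,100:180],None,fx=7,fy=7,interpolation=cv2.INTER_NEAREST)
b=cv2.resize(p[170:230,335:435],None,fx=7,fy=7,interpolation=cv2.INTER_NEAREST)
cv2.imwrite("pics/a.png",a);cv2.imwrite("pics/b.png",b)
W=cloud("top",d)
# noise check
print("table z",np.nanmedian(W[150:170,190:220,2]),W[150:170,190:220,2].std())
print("deck z",np.median(W[175:200,100:160,2]))
np.set_printoptions(suppress=True,precision=0,linewidth=250)
print(W[200:240,128:148:1,2].round()[::2])
print(W[176:224,340:428:2,2].round()[::2])
E
```

```text
table z 0.3111556057500681 73.08343806097244
deck z 100.29465296321378
[[  97.   99.  101.  101.  101.  101.   98.   98.   98.  100.   97.   98.  105.  103.  102.  100.  102.  100.   99.   99.]
 [ 102.  100.  100.  105.  103.   99.   98.   98.   98.  100.   99.  101.  101.   99.   95.   98.   99.   99.  100.   98.]
 [ 101.   97.   96.   98.  103.   99.   96.   99.  105.  100.  101.  102.  100.   98.  104.  102.  102.  102.  105.   96.]
 [  99.  100.  100.  145.  148.  147.  147.  146.  138.  136.  118.   92.   95.  105.  104.  104.   98.  100.  102.   98.]
 [  98.  101.  102.  146.  145.  145.  146.  147.  143.  127.  119.  112.  105.  101.  101.  100.  100.  100.  103.  104.]
 [  99.   97.  103.  150.  150.  151.  149.  149.  144.  133.  126.  116.  103.  100.  103.   98.  102.  105.  104.   97.]
 [ 102.  106.  100.  148.  149.  150.  150.  144.  140.  131.  125.  110.  105. 1268.   97.   97.  101.  102.  103.  101.]
 [  98.  105.  102.  149.  144.  145.  148.  150.  140.  132.  123.  115.  102.  105.  100.  100.  102.  105.   98.  101.]
 [  98.   99.   99.  147.  146.  145.  149.  
[... 923 characters left out ...]
8.  101.  103.]
 [ 102.   98.  102.  147.  150.  149.  149.  148.  139.  125.  124.  110.  103.  103.  103.  104.  101.   98.   97.   99.]
 [  99.  100.  102.  101.  103.   96.   99.  106.  106.  103.   99.  102.  104.  104.   98.  103.   99.   99.   99.  104.]
 [ 100.  104.  101.  102.   98.  102.   99.   97.  103.  102.  100.   98.  105.  102.   97.  100.  100.  103.   99.  103.]
 [  99.   99.   96.  101.  102.  100.  103.  101.  103.   98.  103.  102.  102.   98.   99.   97.   99.  100.  100.  105.]]
[[-4. -1.  2. ...  8. -1.  1.]
 [ 1. -2.  2. ...  1.  3. -2.]
 [-5. -0.  0. ...  0. -3. -0.]
 ...
 [ 2. -6. -3. ...  4.  4.  2.]
 [-4.  8.  4. ... -4.  2. -2.]
 [ 2. -2.  2. ... -2. -1.  2.]]
```

View pics/a.png

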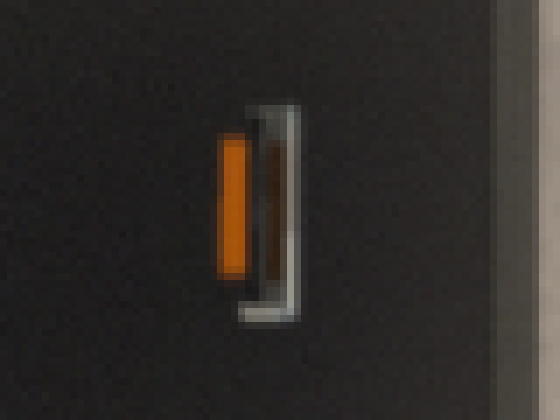

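View pics/b.png

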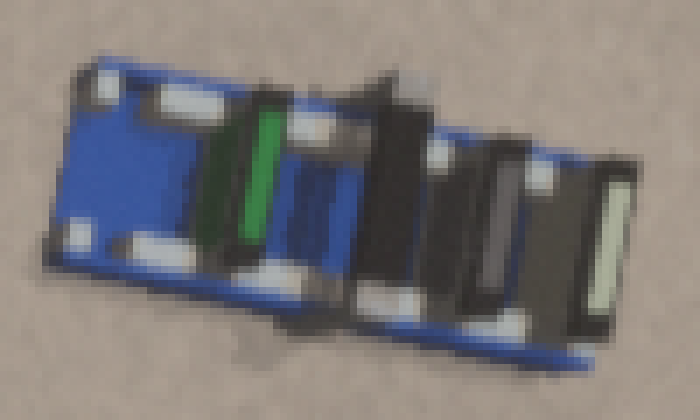

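Run:
```python
from h import *
np.set_printoptions(suppress=True,precision=2,linewidth=200)
Z=np.load("top0.npz");p=Z['p'].astype(int);d=Z['d'];W=cloud("top",d)
# amber
sub=np.zeros(d.shape,bool);sub[200:240,125:150]=1
m=sub&(W[...,2]>142)&(W[...,2]<156)
v,u=np.nonzero(m);print("amber px",len(u),u.mean(),v.mean(),u.min(),u.max(),v.min(),v.max())
B,G,R=p[...,0],p[...,1],p[...,2]
o=np.clip((R-B-20)*sub,0,None).astype(float);o[:, :130]=0;o[:,136:]=0
vv,uu=np.mgrid[0:384,0:512]
uc,vc=(o*uu).sum()/o.sum(),(o*vv).sum()/o.sum();print("tag",uc,vc,w_z("top",uc,vc,146))
print("mask",w_z("top",u.mean(),v.mean(),146), cv2.minAreaRect(W[m][:,:2].astype(np.float32)))
X=W[m];c=np.cov(X[:,:2].T);e=np.linalg.eigh(c)[1][:,1];print("yaw of long axis",np.degrees(np.arctan2(e[1],e[0])))
# row-wise centroid line of orange
rows=range(211,229);us=[(o[r]*np.arange(512)).sum()/o[r].sum() for r in rows]
L=np.array([w_z("top",a,r,146)[:2] for a,r in zip(us,rows)]);k=np.polyfit(L[:,0],L[:,1],1);print("orange yaw",np.degrees(np.arctan(k[0])))
# deck edge right (col ~172) : depth step
dk=(W[...,2]>85)&(W[...,2]<115);
pts=[]
for r in range(172,272,2):
    c=np.nonzero(dk[r,100:200])[0]
    if len(c): pts.append((c.max()+100.5,r))
E=np.array([w_z("top",a,r,100)[:2] for a,r in pts]);k=np.polyfit(E[:,0],E[:,1],1);res=E[:,1]-np.polyval(k,E[:,0]);print("front edge yaw",np.degrees(np.arctan(k[0])),res.std(),"edge y at cell",np.polyval(k,0),k)
pts=[]
for c in range(75,165,2):
    q=np.nonzero(dk[140:300,c])[0]
    pts.append((c,q.min()+139.5,q.max()+140.5))
A=np.array([np.r_[w_z("top",c,a,100)[:2],w_z("top",c,b,100)[:2]] for c,a,b in pts])
for i in(0,2):
    k=np.polyfit(A[:,i+1],A[:,i],1);print("side edge",np.degrees(np.arctan(k[0])),np.polyval(k,np.median(A[:,i+1])))
# carrier: cells z 90..102
for nm,(u0,u1),lo,hi in(("green",(360,380),88,104),("bar",(384,400),110,126),("grey",(400,412),88,104),("white",(416,430),88,104)):
    s=np.zeros(d.shape,bool);s[175:225,u0:u1]=1;m=s&(W[...,2]>lo)&(W[...,2]<hi)
    X=W[m];v,u=np.nonzero(m);c=np.cov(X[:,:2].T);e=np.linalg.eigh(c)[1][:,1]
    print(nm,len(X),u.mean(),v.mean(),w_z("top",u.mean(),v.mean(),118 if nm=="bar" else 96),X.mean(0),np.degrees(np.arctan2(e[1],e[0])))
```

```text
amber px 141 133.1631205673759 218.87943262411346 131 136 206 232
tag 132.9274166573754 219.19333259003233 [520.86 419.85 146.  ]
mask [521.65 419.24 146.  ] ((521.4781494140625, 418.74017333984375), (67.76546478271484, 12.913467407226562), 0.3228421211242676)
yaw of long axis -179.62651334125025
orange yaw -0.20000041525953133
front edge yaw -0.044132755771525735 3.247545659425146e-14 edge y at cell 332.1146919241372 [ -0.   332.11]
side edge -0.07563906988590867 682.2835531564373
side edge -0.010636292572295484 362.2815639572851
green 142 371.5281690140845 194.3943661971831 [ 575.52 -210.29   96.  ] [ 575.55 -210.29   96.02] 165.96043028245884
bar 254 390.79527559055117 197.3228346456693 [ 564.34 -254.7   118.  ] [ 564.4  -254.71  117.98] 166.4088307425678
grey 150 405.3666666666667 201.58 [ 554.   -299.27   96.  ] [ 554.06 -299.35   95.76] 166.42880463046282
white 152 421.00657894736844 204.69078947368422 [ 544.67 -340.21   96.  ] [ 544.73 -340.33   95.68] 166.7916646817511
```

```bash
cat > go.py <<'E'
import sys,numpy as np
from scipy.spatial.transform import Rotation as Ro
from bench import readout
x,y,z,yaw=map(float,sys.argv[1:5]); s=readout.get_state()
R=Ro.from_euler('xyz',s['ee_rot'],degrees=True); T=Ro.from_euler('xyz',[180,0,yaw],degrees=True)
np.set_printoptions(suppress=True,precision=3)
print("t",s['time_s'],"pos",s['eef_pos'],"rot",s['ee_rot'],"F",s['contact_force'],"gap",s['finger_gap'])
print("linear",R.inv().apply(np.array([x,y,z])-s['eef_pos'])/10,"rot",np.degrees((R.inv()*T).as_rotvec())/8)
E
python3 go.py 360 0 240 -90; python3 go.py 521.3 419 240 -90
```

```text
t 0.1 pos [ 245.446 -491.63   201.851] rot [-179.981    0.092  -63.482] F [ 0.09  -0.334 -0.012] gap 85.29418541523643
linear [-38.882 -32.202  -3.741] rot [0.    0.012 3.315]
t 0.1 pos [ 245.446 -491.63   201.851] rot [-179.981    0.092  -63.482] F [ 0.09  -0.334 -0.012] gap 85.29418541523643
linear [-69.172 -65.343  -3.682] rot [0.    0.012 3.315]
```

```bash
python3 -m jog '[{"linear":[-2,-1.6,-1],"delta_rot":[0,0,0.3]},{"linear":[-5,-4,-2],"delta_rot":[0,0,0.7]},{"linear":[-8.5,-7,-3],"delta_rot":[0,0,1.1]},{"linear":[-12,-10,-3.7],"delta_rot":[0,0,1.5]},{"linear":[-15.5,-13,-3.7],"delta_rot":[0,0,1.9]},{"linear":[-19,-16,-3.7],"delta_rot":[0,0,2.3]},{"linear":[-22.5,-19,-3.7],"delta_rot":[0,0,2.7]},{"linear":[-26,-22,-3.7],"delta_rot":[0,0,3.0]},{"linear":[-29.5,-25,-3.7],"delta_rot":[0,0,3.3]},{"linear":[-32,-27,-3.7],"delta_rot":[0,0,3.3]}]' 0.5; python3 go.py 521.3 419.3 240 -90
```

```text
time_s: 1.1
eef_pos: [344.0, -82.1, 239.3]
ee_rot: [180.0, 0.1, -89.9]
contact_force: [-0.1, -0.4, -0.0]
finger_gap: 42.8
t 1.1 pos [343.956 -82.111 239.345] rot [179.986   0.131 -89.892] F [-0.082 -0.439 -0.041] gap 42.82477796903243
linear [-50.108 -17.829   0.044] rot [0.002 0.016 0.014]
```

```bash
python3 -m jog '[{"linear":[-3,-1,0],"delta_rot":[0,0,0]},{"linear":[-7,-2.5,0],"delta_rot":[0,0,0]},{"linear":[-11.5,-4,0],"delta_rot":[0,0,0]},{"linear":[-16,-5.7,0],"delta_rot":[0,0,0]},{"linear":[-20.5,-7.3,0],"delta_rot":[0,0,0]},{"linear":[-25,-9,0],"delta_rot":[0,0,0]},{"linear":[-29.5,-10.5,0],"delta_rot":[0,0,0]},{"linear":[-34,-12,0],"delta_rot":[0,0,0]},{"linear":[-38,-13.5,0],"delta_rot":[0,0,0]},{"linear":[-41,-14.6,0],"delta_rot":[0,0,0]}]'; python3 go.py 521.3 419.3 200 -90
```

```text
time_s: 2.1
eef_pos: [489.2, 330.8, 239.4]
ee_rot: [179.9, 0.1, -89.8]
contact_force: [1.1, -1.2, -0.3]
finger_gap: 42.5
t 2.1 pos [489.157 330.797 239.377] rot [179.925   0.128 -89.801] F [ 1.085 -1.16  -0.319] gap 42.5495004812266
linear [-8.83  -3.25   3.953] rot [0.009 0.016 0.025]
```

```bash
python3 -m jog '[{"linear":[-2,-0.7,0.3],"delta_rot":[0,0,0]},{"linear":[-4,-1.5,0.8],"delta_rot":[0,0,0]},{"linear":[-6,-2.2,1.4],"delta_rot":[0,0,0]},{"linear":[-7.5,-2.7,2],"delta_rot":[0,0,0]},{"linear":[-8.5,-3,2.6],"delta_rot":[0,0,0]},{"linear":[-9.1,-3.2,3.2],"delta_rot":[0,0,0]},{"linear":[-9.1,-3.2,3.7],"delta_rot":[0,0,0]},{"linear":[-9.1,-3.2,3.9],"delta_rot":[0,0,0]},{"linear":[-9.1,-3.2,3.9],"delta_rot":[0,0,0]},{"linear":[-9.1,-3.2,3.9],"delta_rot":[0,0,0]}]'; python3 go.py 521.3 419.3 114 -90
python3 - <<'E'
from h import *
from bench import capture
for n in("side","top"):
    p,d=capture(n);np.savez(f"{n}1.npz",p=p,d=d)
    a=proj(n,[521,419,150]).astype(int);crop(p,a[0]-60,a[1]-50,a[0]+60,a[1]+50,6,f"pics/{n}1.png")
E
```

```text
time_s: 3.1
eef_pos: [521.0, 421.5, 201.1]
ee_rot: [180.0, 0.1, -89.8]
contact_force: [0.5, -0.6, 1.5]
finger_gap: 42.9
t 3.1 pos [520.971 421.527 201.116] rot [179.962   0.142 -89.835] F [ 0.523 -0.573  1.483] gap 42.85489412241762
linear [ 0.244 -0.038  8.711] rot [0.005 0.018 0.021]
```

View pics/side1.png

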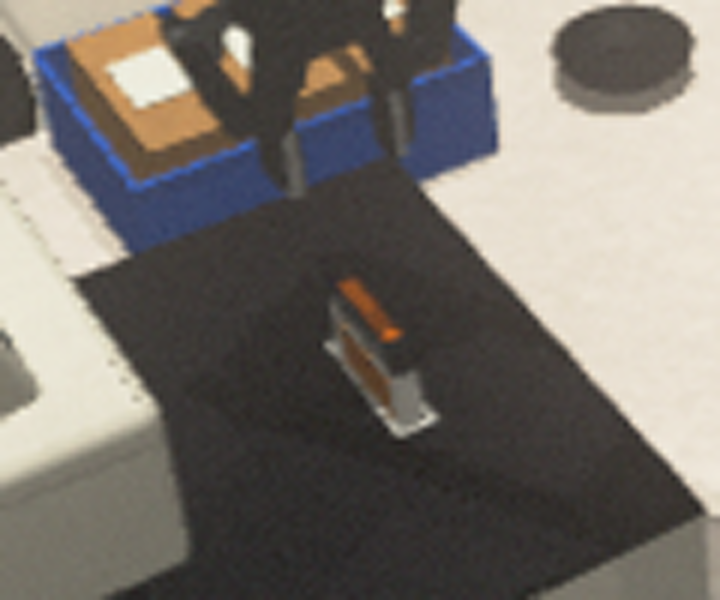

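View pics/top1.png

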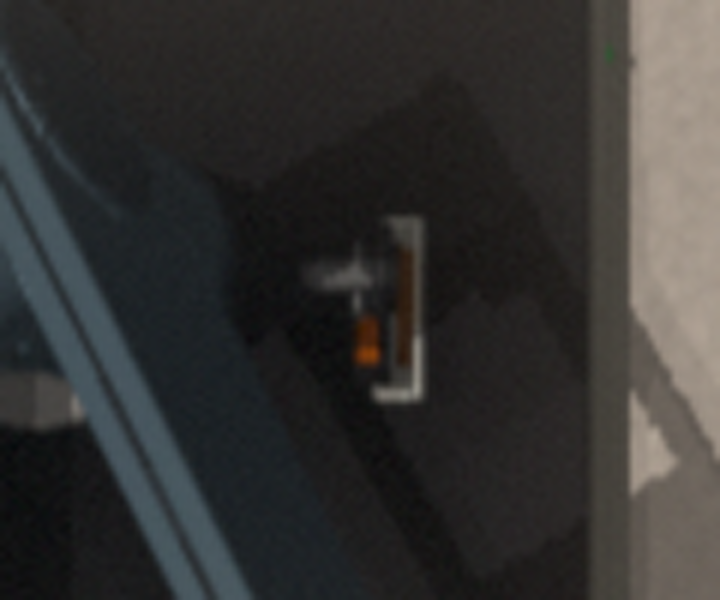

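The side view shows the tag centred near crop (369,310), with the two fingertips at about (292,192) and (400,152). I'll compare these with the projections.

Run:
```python
from h import *
np.set_printoptions(suppress=True,precision=2)
Z=np.load("side1.npz");p=Z['p'].astype(int)
a=proj("side",[521,419,150]).astype(int);o=a-[60,50]
f=lambda u,v:(np.array([u,v])+.5)/6-.5+o
s=np.zeros(p.shape[:2]);u0,v0=f(325,265).astype(int);u1,v1=f(410,350).astype(int)
q=np.clip(p[...,2]-p[...,0]-70,0,None).astype(float);s[v0:v1,u0:u1]=q[v0:v1,u0:u1]
vv,uu=np.mgrid[0:384,0:512];c=(s*uu).sum()/s.sum(),(s*vv).sum()/s.sum()
print("tag",c,w_z("side",*c,145.5),"hand",w_z("side",*f(369,310),146))
W=cloud("side",Z['d'])
for P in((295,180),(398,140)):
    u,v=f(*P).astype(int);print(P,W[v-2:v+2,u-1:u+2].reshape(-1,3))
print("mid tips at z 205..208",w_z("side",*f(346,172),205))
print("proj TCP in crop",(proj("side",[521,421.5,206])-o)*6)
```

```text
tag (np.float64(162.53977272727272), np.float64(228.609375)) [520.02 417.13 145.5 ] hand [521.61 417.72 146.  ]
(295, 180) [[514.42 448.74 251.86]
 [512.14 446.82 252.45]
 [511.42 444.37 251.81]
 [516.11 448.64 247.35]
 [513.73 446.74 248.02]
 [512.37 444.49 247.88]
 [515.76 449.22 244.45]
 [513.22 447.37 245.25]
 [510.49 445.6  246.21]
 [511.86 451.01 244.4 ]
 [511.19 448.53 243.7 ]
 [509.57 446.38 243.77]]
(398, 140) [[511.87 399.72 255.4 ]
 [511.67 396.96 254.32]
 [510.69 394.52 253.87]
 [514.59 399.05 250.03]
 [508.49 398.63 253.64]
 [513.12 393.94 248.71]
 [515.89 398.94 245.76]
 [510.24 398.33 249.02]
 [508.75 396.08 248.97]
 [514.53 399.88 243.61]
 [508.78 399.31 246.97]
 [510.37 395.83 244.43]]
mid tips at z 205..208 [551.65 407.4  205.  ]
proj TCP in crop [344.32 212.51]
```

```bash
python3 -m jog '[{"linear":[0.3,0,0.5],"delta_rot":[0,0.02,0.02]},{"linear":[0.3,0,1.5],"delta_rot":[0,0.02,0.02]},{"linear":[0.3,0,2.6],"delta_rot":[0,0.02,0.02]},{"linear":[0.3,0,3.8],"delta_rot":[0,0.02,0.02]},{"linear":[0.3,0,5],"delta_rot":[0,0.02,0.02]},{"linear":[0.3,0,6.2],"delta_rot":[0,0.02,0.02]},{"linear":[0.3,0,7.2],"delta_rot":[0,0.02,0.02]},{"linear":[0.3,0,8.1],"delta_rot":[0,0.02,0.02]},{"linear":[0.3,0,8.6],"delta_rot":[0,0.02,0.02]},{"linear":[0.3,0,8.7],"delta_rot":[0,0.02,0.02]}]'; python3 go.py 521.3 418.3 113 -90
python3 - <<'E'
from h import *
from bench import capture
for n in("side",):
    p,d=capture(n);np.savez(f"{n}2.npz",p=p,d=d)
    a=proj(n,[521,419,150]).astype(int);crop(p,a[0]-60,a[1]-50,a[0]+60,a[1]+50,6,f"pics/{n}2.png")
E
```

```text
time_s: 4.2
eef_pos: [520.7, 418.8, 113.4]
ee_rot: [179.9, -0.0, -90.0]
contact_force: [0.1, -0.1, 0.2]
finger_gap: 42.7
t 4.2 pos [520.731 418.8   113.398] rot [179.92   -0.037 -89.989] F [ 0.1   -0.145  0.181] gap 42.650672925768106
linear [ 0.05  -0.057  0.04 ] rot [ 0.01  -0.005  0.001]
```

View pics/side2.png

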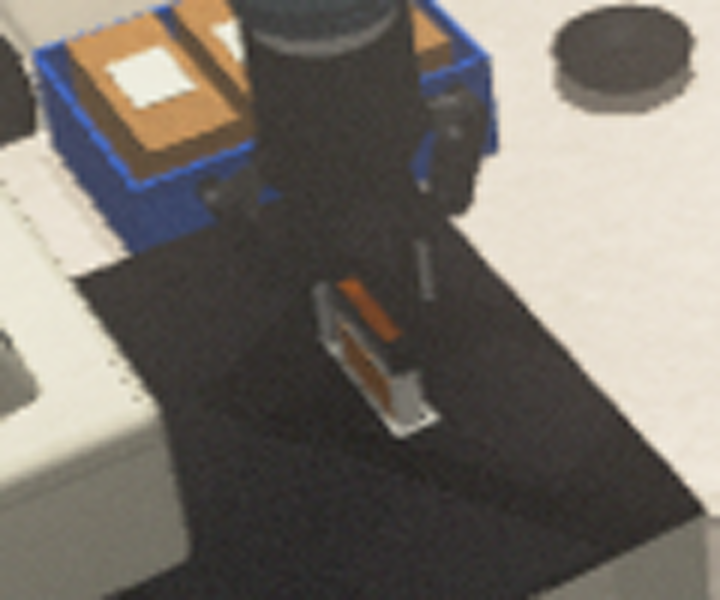

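The cell stands between the two fingers: left pad at about (325,300), right at (425,270). I'll close gently.

```bash
python3 -m jog '[{"linear":[0.05,-0.05,0],"delta_rot":[0,0,0]},{"linear":[0.05,-0.05,0],"delta_rot":[0,0,0]},{"linear":[0.05,-0.05,0],"delta_rot":[0,0,0]},{"linear":[0.05,-0.05,0],"delta_rot":[0,0,0]},{"linear":[0.05,-0.05,0],"delta_rot":[0,0,0]},{"linear":[0.05,-0.05,0],"delta_rot":[0,0,0]},{"linear":[0.05,-0.05,0],"delta_rot":[0,0,0]},{"linear":[0.05,-0.05,0],"delta_rot":[0,0,0]},{"linear":[0.05,-0.05,0],"delta_rot":[0,0,0]},{"linear":[0.05,-0.05,0],"delta_rot":[0,0,0]}]' 1 35; python3 go.py 521.3 418.3 113 -90
```

```text
time_s: 5.25
eef_pos: [521.9, 418.6, 114.6]
ee_rot: [-180.0, 0.0, -90.0]
contact_force: [-0.6, -0.0, 4.9]
finger_gap: 10.3
t 5.25 pos [521.892 418.647 114.561] rot [-179.974    0.019  -89.984] F [-0.634 -0.003  4.87 ] gap 10.266242606733877
linear [0.035 0.059 0.156] rot [-0.003  0.002  0.002]
```

```bash
python3 -m jog '[{"linear":[0,0,0],"delta_rot":[0,0,0]},{"linear":[0,0,0],"delta_rot":[0,0,0]},{"linear":[0,0,-0.3],"delta_rot":[0,0,0]},{"linear":[0,0,-0.7],"delta_rot":[0,0,0]},{"linear":[0,0,-1.2],"delta_rot":[0,0,0]},{"linear":[0,0,-1.7],"delta_rot":[0,0,0]},{"linear":[0,0,-2.2],"delta_rot":[0,0,0]},{"linear":[0,0,-2.7],"delta_rot":[0,0,0]},{"linear":[0,0,-3.2],"delta_rot":[0,0,0]},{"linear":[0,0,-3.6],"delta_rot":[0,0,0]}]' 1 60; python3 go.py 521.9 418.6 240 -90
```

```text
time_s: 6.25
eef_pos: [522.0, 418.7, 151.2]
ee_rot: [-180.0, 0.0, -90.0]
contact_force: [-0.9, -0.4, -1.2]
finger_gap: 8.9
t 6.25 pos [521.978 418.679 151.212] rot [-179.953    0.031  -89.988] F [-0.922 -0.388 -1.237] gap 8.858035677632195
linear [ 0.003  0.    -8.879] rot [-0.006  0.004  0.001]
```

```bash
python3 -m jog '[{"linear":[0,0,-0.5],"delta_rot":[0,0,0]},{"linear":[0,0,-1.2],"delta_rot":[0,0,0]},{"linear":[0,0,-2.1],"delta_rot":[0,0,0]},{"linear":[0,0,-3.2],"delta_rot":[0,0,0]},{"linear":[0,0,-4.4],"delta_rot":[0,0,0]},{"linear":[0,0,-5.6],"delta_rot":[0,0,0]},{"linear":[0,0,-6.7],"delta_rot":[0,0,0]},{"linear":[0,0,-7.6],"delta_rot":[0,0,0]},{"linear":[0,0,-8.1],"delta_rot":[0,0,0]},{"linear":[0,0,-8.3],"delta_rot":[0,0,0]}]'; python3 go.py 585 -169 230 -103.4
python3 - <<'E'
from h import *
from bench import capture
for n in("side",):
    p,d=capture(n);np.savez(f"{n}3.npz",p=p,d=d)
    a=proj(n,[521,419,210]).astype(int);crop(p,a[0]-60,a[1]-50,a[0]+60,a[1]+50,6,f"pics/{n}3.png")
E
```

```text
time_s: 7.25
eef_pos: [522.1, 418.8, 234.9]
ee_rot: [-179.9, 0.1, -90.0]
contact_force: [0.5, 0.1, -1.0]
finger_gap: 8.4
t 7.25 pos [522.085 418.769 234.937] rot [-179.908    0.057  -89.985] F [ 0.549  0.103 -1.026] gap 8.429379101429445
linear [58.779 -6.275  0.445] rot [-0.011  0.008  1.677]
```

View pics/side3.png

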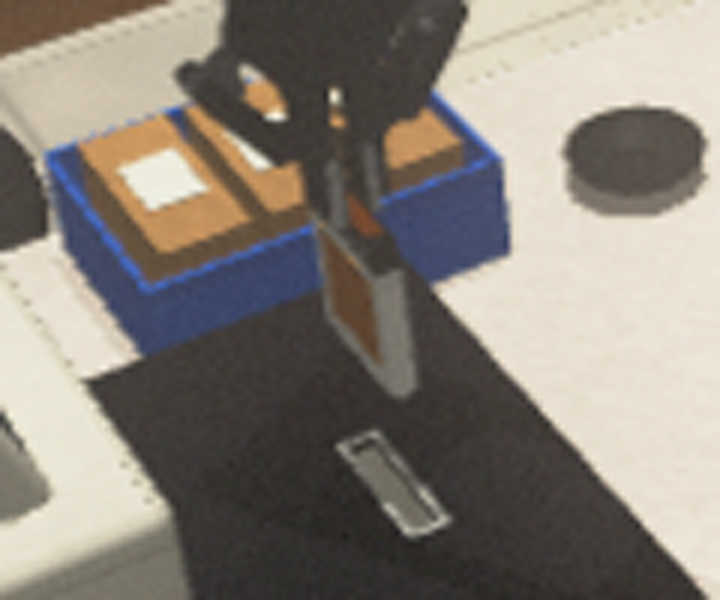

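The cell is out and held upright, with the well empty below at about (395,485). Next is the move toward the free slot.

```bash
python3 -m jog '[{"linear":[1,-0.1,0],"delta_rot":[0,0,0]},{"linear":[3,-0.3,0],"delta_rot":[0,0,0.1]},{"linear":[6,-0.6,0],"delta_rot":[0,0,0.2]},{"linear":[9.5,-1,0],"delta_rot":[0,0,0.3]},{"linear":[13,-1.4,0],"delta_rot":[0,0,0.4]},{"linear":[16.5,-1.8,0],"delta_rot":[0,0,0.5]},{"linear":[20,-2.1,0],"delta_rot":[0,0,0.6]},{"linear":[23.5,-2.5,0],"delta_rot":[0,0,0.7]},{"linear":[27,-2.9,0],"delta_rot":[0,0,0.8]},{"linear":[30,-3.2,0],"delta_rot":[0,0,0.9]}]'; python3 go.py 585 -169 230 -103.4
```

```text
time_s: 8.3
eef_pos: [553.5, 116.2, 234.0]
ee_rot: [-180.0, 0.0, -97.3]
contact_force: [1.1, 0.7, -0.7]
finger_gap: 9.2
t 8.3 pos [553.534 116.238 234.002] rot [-179.985    0.014  -97.266] F [ 1.065  0.656 -0.747] gap 9.182568134778007
linear [27.897 -6.729  0.395] rot [-0.002  0.002  0.767]
```

```bash
python3 -m jog '[{"linear":[3,-0.7,0],"delta_rot":[0,0,0.1]},{"linear":[6.5,-1.5,0],"delta_rot":[0,0,0.2]},{"linear":[10,-2.4,0],"delta_rot":[0,0,0.3]},{"linear":[13.5,-3.2,0],"delta_rot":[0,0,0.4]},{"linear":[17,-4,0],"delta_rot":[0,0,0.5]},{"linear":[20.5,-4.9,0],"delta_rot":[0,0,0.6]},{"linear":[23.5,-5.6,0],"delta_rot":[0,0,0.7]},{"linear":[26,-6.2,0],"delta_rot":[0,0,0.77]},{"linear":[27.4,-6.6,0],"delta_rot":[0,0,0.77]},{"linear":[27.9,-6.7,0],"delta_rot":[0,0,0.77]}]'; python3 go.py 585 -169 160 -103.4
```

```text
time_s: 9.3
eef_pos: [584.3, -170.6, 233.3]
ee_rot: [180.0, 0.0, -103.5]
contact_force: [1.2, 1.0, -0.9]
finger_gap: 8.8
t 9.3 pos [ 584.259 -170.561  233.271] rot [ 179.956    0.02  -103.526] F [ 1.167  1.003 -0.932] gap 8.824191384399956
linear [-0.167 -0.041  7.327] rot [ 0.005  0.003 -0.016]
```

```bash
python3 -m jog '[{"linear":[0,0,0.5],"delta_rot":[0,0,0]},{"linear":[0,0,1.3],"delta_rot":[0,0,0]},{"linear":[0,0,2.3],"delta_rot":[0,0,0]},{"linear":[0,0,3.5],"delta_rot":[0,0,0]},{"linear":[0,0,4.7],"delta_rot":[0,0,0]},{"linear":[0,0,5.7],"delta_rot":[0,0,0]},{"linear":[0,0,6.5],"delta_rot":[0,0,0]},{"linear":[0,0,6.9],"delta_rot":[0,0,0]},{"linear":[0,0,7],"delta_rot":[0,0,0]},{"linear":[0,0,7],"delta_rot":[0,0,0]}]'; python3 go.py 585 -169 130 -103.4
python3 - <<'E'
from h import *
from bench import capture
for n in("side","top"):
    p,d=capture(n);np.savez(f"{n}4.npz",p=p,d=d)
    a=proj(n,[575,-200,100]).astype(int);print(a);crop(p,max(a[0]-50,0),a[1]-50,a[0]+60,a[1]+45,6,f"pics/{n}4.png")
E
```

```text
time_s: 10.3
eef_pos: [584.4, -170.7, 163.4]
ee_rot: [180.0, 0.0, -103.5]
contact_force: [-0.1, -0.7, -0.1]
finger_gap: 8.5
t 10.3 pos [ 584.351 -170.671  163.384] rot [ 179.971    0.016 -103.535] F [-0.096 -0.722 -0.092] gap 8.512524619504559
linear [-0.177 -0.026  3.338] rot [ 0.004  0.002 -0.017]
[312 165]
[368 194]
```

View pics/side4.png

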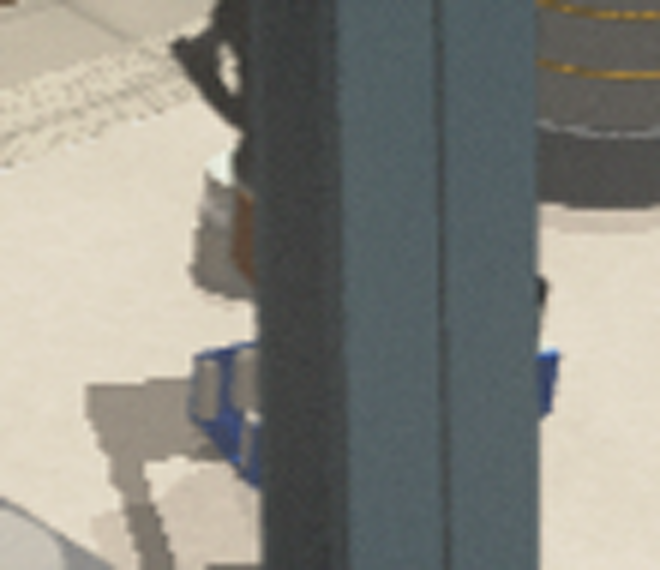

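View pics/top4.png

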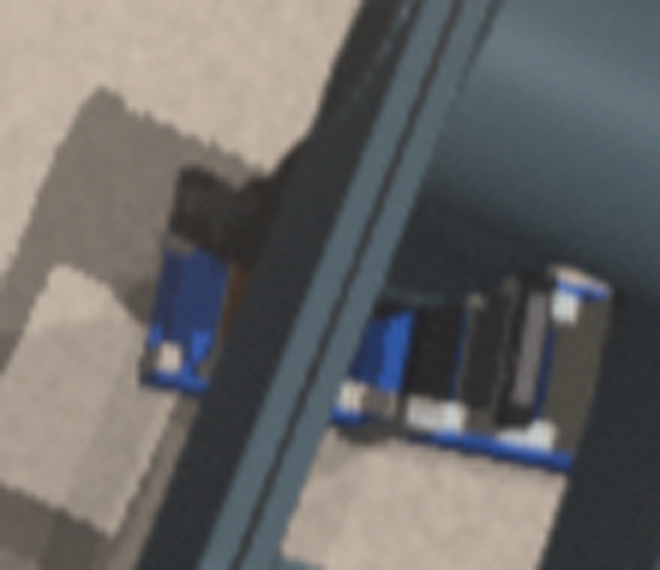

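Both views are blocked by the arm link, so I'll cross-check the carrier position from the initial side image.

Run:
```python
from h import *
Z=np.load("side0.npz");p=Z['p'].copy()
def R(y):
    a=np.radians(y);return np.array([[np.cos(a),-np.sin(a)],[np.sin(a),np.cos(a)]])
o=np.array([564.7,-254.7])
s=7;u0,v0=280,140
c=cv2.resize(p[v0:v0+70,u0:u0+70],None,fx=s,fy=s,interpolation=cv2.INTER_CUBIC)
def dot(x,y,z,col):
    w=o+R(-13.4)@[x,y];q=proj("side",[*w,z]);cv2.circle(c,tuple(((q-[u0,v0]+.5)*s).astype(int)),2,col,-1)
for x in(-42,42):
  for y in(106,):
    for z in(0,46): dot(x,y,z,(0,0,255))
for x in(-35,35):
  for y in (40,52):dot(x,y,96,(0,255,255))
for x in(-37,37):
  for y in (80.5,95.5):dot(x,y,46,(255,0,255))
cv2.imwrite("pics/s0c.png",c)
Z=np.load("top0.npz");p=Z['p'].copy();u0,v0=335,170
c=cv2.resize(p[v0:v0+60,u0:u0+100],None,fx=s,fy=s,interpolation=cv2.INTER_CUBIC)
def dot(x,y,z,col):
    w=o+R(-13.4)@[x,y];q=proj("top",[*w,z]);cv2.circle(c,tuple(((q-[u0,v0]+.5)*s).astype(int)),2,col,-1)
for x in(-42,42):
  for y in(106,-106):
    for z in(0,46): dot(x,y,z,(0,0,255))
for x in(-35,35):
  for y0 in(46,-46,-88):
   for y in (y0-6,y0+6):dot(x,y,96,(0,255,255))
for x in(-37,37):
  for y in (80.5,95.5):dot(x,y,46,(255,0,255))
cv2.imwrite("pics/t0c.png",c)
```

```text
(no output)
```

View pics/s0c.png

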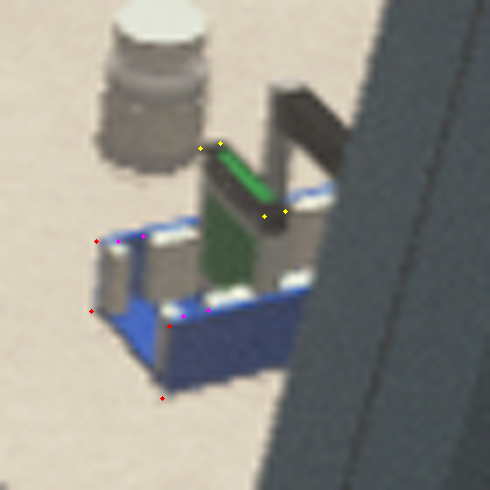

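View pics/t0c.png

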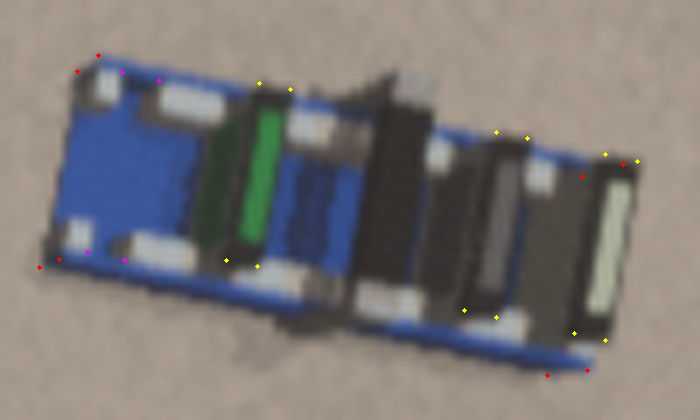

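```bash
python3 go.py 585 -170 110 -103.4; python3 -m jog '[{"linear":[-0.08,-0.04,0.3],"delta_rot":[0,0,0]},{"linear":[-0.08,-0.04,0.8],"delta_rot":[0,0,0]},{"linear":[-0.08,-0.04,1.5],"delta_rot":[0,0,0]},{"linear":[-0.08,-0.04,2.3],"delta_rot":[0,0,0]},{"linear":[-0.08,-0.04,3.2],"delta_rot":[0,0,0]},{"linear":[-0.08,-0.04,4.1],"delta_rot":[0,0,0]},{"linear":[-0.08,-0.04,4.8],"delta_rot":[0,0,0]},{"linear":[-0.08,-0.04,5.2],"delta_rot":[0,0,0]},{"linear":[-0.08,-0.04,5.4],"delta_rot":[0,0,0]},{"linear":[-0.08,-0.04,5.4],"delta_rot":[0,0,0]}]';  python3 go.py 585 -170 110 -103.4
python3 - <<'E'
from h import *
from bench import capture
for n in("side","top"):
    p,d=capture(n);np.savez(f"{n}5.npz",p=p,d=d)
    a=proj(n,[575,-180,80]).astype(int);crop(p,max(a[0]-50,0),a[1]-45,a[0]+50,a[1]+45,6,f"pics/{n}5.png")
E
```

```text
t 10.4 pos [ 584.533 -170.767  163.83 ] rot [-179.987    0.007 -103.532] F [-0.333  0.125 -0.613] gap 8.608404053385039
linear [-0.085 -0.026  5.383] rot [-0.002  0.001 -0.017]
time_s: 11.4
eef_pos: [585.1, -170.1, 109.6]
ee_rot: [180.0, 0.0, -103.5]
contact_force: [-0.3, 0.3, -0.9]
finger_gap: 8.9
t 11.4 pos [ 585.07  -170.051  109.611] rot [ 179.996    0.011 -103.534] F [-0.251  0.302 -0.894] gap 8.921023421601417
linear [-0.003  0.008 -0.039] rot [ 0.     0.001 -0.017]
```

View pics/side5.png

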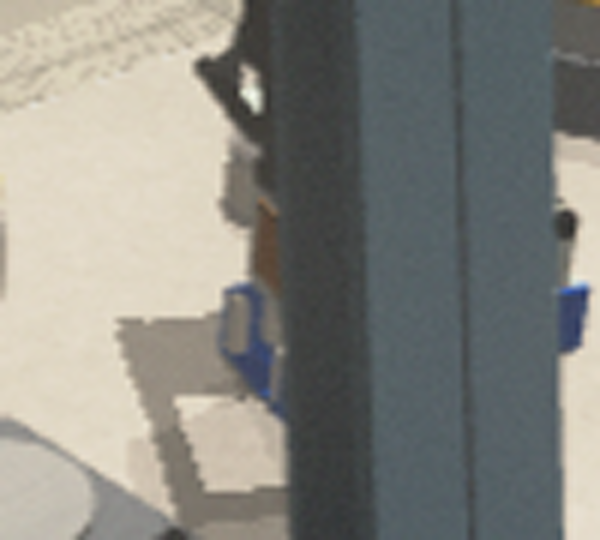

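View pics/top5.png

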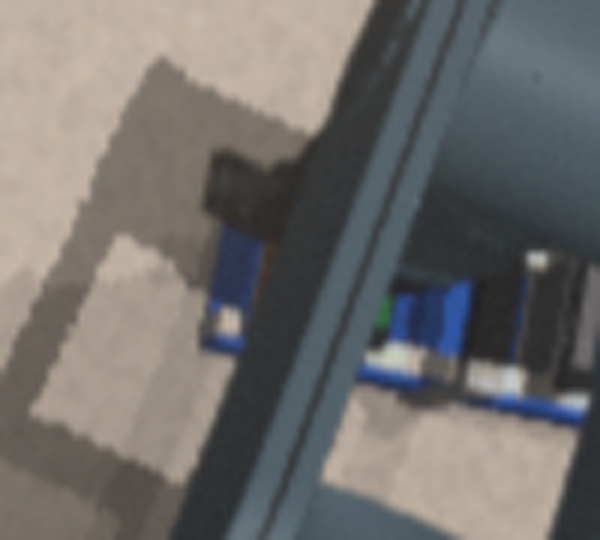

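```bash
python3 -m jog '[{"linear":[0,0,0.1],"delta_rot":[0,0,0]},{"linear":[0,0,0.2],"delta_rot":[0,0,0]},{"linear":[0,0,0.3],"delta_rot":[0,0,0]},{"linear":[0,0,0.4],"delta_rot":[0,0,0]},{"linear":[0,0,0.5],"delta_rot":[0,0,0]},{"linear":[0,0,0.6],"delta_rot":[0,0,0]},{"linear":[0,0,0.7],"delta_rot":[0,0,0]},{"linear":[0,0,0.8],"delta_rot":[0,0,0]},{"linear":[0,0,0.9],"delta_rot":[0,0,0]},{"linear":[0,0,0.9],"delta_rot":[0,0,0]}]' 1 40;  python3 go.py 585 -170 110 -103.4
```

```text
time_s: 12.5
eef_pos: [585.3, -170.1, 100.9]
ee_rot: [-180.0, 0.0, -103.5]
contact_force: [-0.7, 0.1, -0.4]
finger_gap: 8.7
t 12.5 pos [ 585.278 -170.116  100.945] rot [-179.971    0.005 -103.532] F [-0.672  0.055 -0.412] gap 8.701871581366989
linear [-0.005  0.029 -0.906] rot [-0.004  0.001 -0.016]
```

```bash
python3 -m jog '[{"linear":[0,0,0.1],"delta_rot":[0,0,0]},{"linear":[0,0,0.2],"delta_rot":[0,0,0]},{"linear":[0,0,0.3],"delta_rot":[0,0,0]},{"linear":[0,0,0.4],"delta_rot":[0,0,0]},{"linear":[0,0,0.5],"delta_rot":[0,0,0]},{"linear":[0,0,0.6],"delta_rot":[0,0,0]},{"linear":[0,0,0.7],"delta_rot":[0,0,0]},{"linear":[0,0,0.8],"delta_rot":[0,0,0]},{"linear":[0,0,0.9],"delta_rot":[0,0,0]},{"linear":[0,0,0.9],"delta_rot":[0,0,0]}]' ;  python3 go.py 585 -170 110 -103.4
```

```text
time_s: 13.5
eef_pos: [585.2, -170.1, 91.8]
ee_rot: [-180.0, 0.0, -103.5]
contact_force: [0.0, -0.1, 0.1]
finger_gap: 8.9
t 13.5 pos [ 585.186 -170.089   91.772] rot [-179.985    0.007 -103.533] F [ 0.027 -0.085  0.08 ] gap 8.90019505109534
linear [-0.005  0.02  -1.823] rot [-0.002  0.001 -0.017]
```

```bash
python3 -m jog '[{"linear":[0,0,0.2],"delta_rot":[0,0,0]},{"linear":[0,0,0.4],"delta_rot":[0,0,0]},{"linear":[0,0,0.6],"delta_rot":[0,0,0]},{"linear":[0,0,0.8],"delta_rot":[0,0,0]},{"linear":[0,0,1.0],"delta_rot":[0,0,0]},{"linear":[0,0,1.2],"delta_rot":[0,0,0]},{"linear":[0,0,1.4],"delta_rot":[0,0,0]},{"linear":[0,0,1.6],"delta_rot":[0,0,0]},{"linear":[0,0,1.8],"delta_rot":[0,0,0]},{"linear":[0,0,1.8],"delta_rot":[0,0,0]}]' ;  python3 go.py 585 -170 110 -103.4
```

```text
time_s: 14.5
eef_pos: [585.0, -170.0, 73.4]
ee_rot: [180.0, 0.0, -103.5]
contact_force: [0.3, 0.1, -1.0]
finger_gap: 8.4
t 14.5 pos [ 584.973 -169.968   73.422] rot [ 179.981    0.015 -103.531] F [ 0.289  0.098 -0.976] gap 8.352097031264703
linear [ 0.002 -0.002 -3.658] rot [ 0.002  0.002 -0.016]
```

```bash
python3 -m jog '[{"linear":[0,0,0.1],"delta_rot":[0,0,0]},{"linear":[0,0,0.2],"delta_rot":[0,0,0]},{"linear":[0,0,0.3],"delta_rot":[0,0,0]},{"linear":[0,0,0.4],"delta_rot":[0,0,0]},{"linear":[0,0,0.5],"delta_rot":[0,0,0]},{"linear":[0,0,0.6],"delta_rot":[0,0,0]},{"linear":[0,0,0.7],"delta_rot":[0,0,0]},{"linear":[0,0,0.75],"delta_rot":[0,0,0]},{"linear":[0,0,0.8],"delta_rot":[0,0,0]},{"linear":[0,0,0.8],"delta_rot":[0,0,0]}]' ;  python3 go.py 585 -170 110 -103.4
```

```text
time_s: 15.5
eef_pos: [584.9, -169.9, 65.3]
ee_rot: [180.0, 0.0, -103.5]
contact_force: [0.6, -0.2, -0.9]
finger_gap: 8.8
t 15.5 pos [ 584.925 -169.947   65.31 ] rot [ 179.971    0.018 -103.532] F [ 0.64  -0.172 -0.858] gap 8.76447195794182
linear [ 0.002 -0.006 -4.469] rot [ 0.004  0.002 -0.017]
```

```bash
python3 -m jog '[{"linear":[0,0,0.03],"delta_rot":[0,0,0]},{"linear":[0,0,0.06],"delta_rot":[0,0,0]},{"linear":[0,0,0.09],"delta_rot":[0,0,0]},{"linear":[0,0,0.12],"delta_rot":[0,0,0]},{"linear":[0,0,0.15],"delta_rot":[0,0,0]},{"linear":[0,0,0.18],"delta_rot":[0,0,0]},{"linear":[0,0,0.2],"delta_rot":[0,0,0]},{"linear":[0,0,0.2],"delta_rot":[0,0,0]},{"linear":[0,0,0.2],"delta_rot":[0,0,0]},{"linear":[0,0,0.2],"delta_rot":[0,0,0]}]' ;  python3 go.py 585 -170 110 -103.4
```

```text
time_s: 16.5
eef_pos: [585.4, -170.3, 64.6]
ee_rot: [-179.9, -0.0, -103.5]
contact_force: [-1.2, 1.1, 7.6]
finger_gap: 8.8
t 16.5 pos [ 585.445 -170.265   64.65 ] rot [-179.93    -0.013 -103.528] F [-1.198  1.077  7.6  ] gap 8.751492159968938
linear [-0.014  0.044 -4.535] rot [-0.009 -0.002 -0.016]
```

Firm contact of 7.6 N came at exactly the predicted home height, so I'll release with a partial opening.

```bash
python3 -m jog '[{"linear":[0,0,0],"delta_rot":[0,0,0]},{"linear":[0,0,0],"delta_rot":[0,0,0]},{"linear":[0,0,0],"delta_rot":[0,0,0]},{"linear":[0,0,0],"delta_rot":[0,0,0]},{"linear":[0,0,0],"delta_rot":[0,0,0]},{"linear":[0,0,-0.5],"delta_rot":[0,0,0]},{"linear":[0,0,-1],"delta_rot":[0,0,0]},{"linear":[0,0,-1.7],"delta_rot":[0,0,0]},{"linear":[0,0,-2.6],"delta_rot":[0,0,0]},{"linear":[0,0,-3.5],"delta_rot":[0,0,0]}]' 0.62;  python3 go.py 585 -170 200 -103.4
```

```text
time_s: 17.5
eef_pos: [585.6, -170.3, 100.7]
ee_rot: [-179.9, -0.0, -103.5]
contact_force: [-0.1, -0.5, -1.5]
finger_gap: 32.1
t 17.5 pos [ 585.583 -170.338  100.743] rot [-179.896   -0.021 -103.529] F [-0.077 -0.529 -1.452] gap 32.09328109436242
linear [-0.016  0.047 -9.926] rot [-0.013 -0.003 -0.016]
```

```bash
python3 -m jog '[{"linear":[0,0,-1],"delta_rot":[0,0,0]},{"linear":[0,0,-2.5],"delta_rot":[0,0,0]},{"linear":[0,0,-4.5],"delta_rot":[0,0,0]},{"linear":[0,0,-6.5],"delta_rot":[0,0,0]},{"linear":[0,0,-8.5],"delta_rot":[0,0,0]},{"linear":[0,0,-10.5],"delta_rot":[0,0,0]},{"linear":[-3,2,-11],"delta_rot":[0,0,0]},{"linear":[-7,5,-11],"delta_rot":[0,0,0]},{"linear":[-11,8,-11],"delta_rot":[0,0,0]},{"linear":[-15,11,-11],"delta_rot":[0,0,0]}]';  python3 go.py 564 -255 200 -103.4
python3 - <<'E'
from h import *
from bench import capture
for n in("side","top"):
    p,d=capture(n);np.savez(f"{n}6.npz",p=p,d=d)
    a=proj(n,[564,-240,80]).astype(int);crop(p,max(a[0]-50,0),a[1]-45,a[0]+50,a[1]+45,6,f"pics/{n}6.png")
E
```

```text
time_s: 18.5
eef_pos: [512.7, 2.6, 211.4]
ee_rot: [-179.8, -0.0, -103.6]
contact_force: [1.0, 1.4, 0.1]
finger_gap: 32.6
t 18.5 pos [512.714   2.62  211.406] rot [-179.827   -0.007 -103.586] F [1.043 1.386 0.148] gap 32.60068772323525
linear [ 23.836 -11.033   1.177] rot [-0.022 -0.001 -0.023]
```

View pics/side6.png

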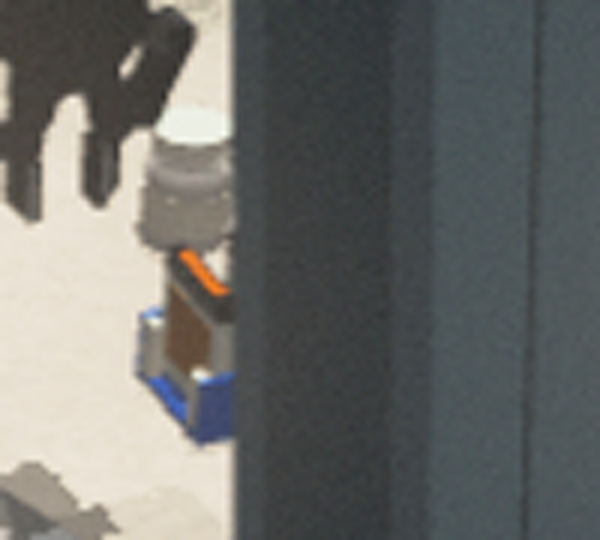

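View pics/top6.png

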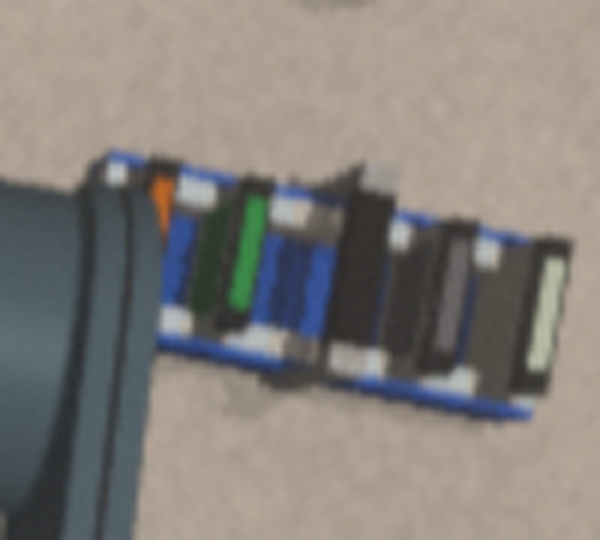

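Amber stands in the free slot, with its tag at (205,272) in the side view and (162,205) in the top view. I'll re-measure the carrier for the handle grasp.

```bash
python3 - <<'E'
from h import *
np.set_printoptions(suppress=True,precision=2,linewidth=200)
Z=np.load("top6.npz");d=Z['d'];W=cloud("top",d)
for nm,(u0,u1),lo,hi in(("amber",(348,358),86,106),("green",(360,380),88,104),("bar",(384,400),110,126),("grey",(400,412),88,104),("white",(416,430),88,104)):
    s=np.zeros(d.shape,bool);s[170:225,u0:u1]=1;m=s&(W[...,2]>lo)&(W[...,2]<hi)
    X=W[m];v,u=np.nonzero(m);c=np.cov(X[:,:2].T);e=np.linalg.eigh(c)[1][:,1]
    print(nm,len(X),w_z("top",u.mean(),v.mean(),118 if nm=="bar" else 96),X.mean(0),np.degrees(np.arctan2(e[1],e[0])))
Z=np.load("side6.npz");W=cloud("side",Z['d']);p=Z['p'].astype(int)
m=(p[...,2]-p[...,0]>120)&(abs(W[...,0]-585)<60)&(abs(W[...,1]+170)<40);print("amber tag side z",m.sum(),W[m].mean(0))
E
python3 go.py 564.6 -255.6 175 -103.4
```

```text
amber 18 [ 609.21 -171.28   96.  ] [ 609.16 -171.18   96.43] -178.85286357325717
green 148 [ 577.49 -209.29   96.  ] [ 577.51 -209.25   96.14] 172.78344244624768
bar 251 [ 564.49 -254.81  118.  ] [ 564.56 -254.85  117.89] 166.5149211122712
grey 153 [ 554.26 -299.27   96.  ] [ 554.32 -299.35   95.75] 166.47177696857713
white 153 [ 544.5  -340.09   96.  ] [ 544.51 -340.01   96.24] 166.23156099001923
amber tag side z 18 [ 583.92 -171.58   96.41]
t 18.6 pos [510.764   6.475 211.693] rot [-179.944    0.096 -103.241] F [-0.411 -0.61   0.477] gap 32.44325204048166
linear [ 24.284 -11.24    3.64 ] rot [-0.007  0.012  0.02 ]
```

```bash
python3 -m jog '[{"linear":[1.5,-0.7,0],"delta_rot":[0,0,0]},{"linear":[4,-1.9,0],"delta_rot":[0,0,0]},{"linear":[7,-3.2,0],"delta_rot":[0,0,0]},{"linear":[10.5,-4.9,0],"delta_rot":[0,0,0]},{"linear":[14,-6.5,0],"delta_rot":[0,0,0]},{"linear":[17.5,-8.1,0],"delta_rot":[0,0,0]},{"linear":[20.5,-9.5,0],"delta_rot":[0,0,0]},{"linear":[23,-10.6,0.5],"delta_rot":[0,0.01,0.02]},{"linear":[24.1,-11.1,1.5],"delta_rot":[0,0.01,0.02]},{"linear":[24.3,-11.2,2.5],"delta_rot":[0,0.01,0.02]}]';  python3 go.py 564.7 -255.5 140 -103.4
```

```text
time_s: 19.6
eef_pos: [563.8, -258.7, 185.3]
ee_rot: [-180.0, 0.0, -103.6]
contact_force: [-0.8, -0.2, 0.0]
finger_gap: 32.4
t 19.6 pos [ 563.795 -258.706  185.309] rot [-179.956    0.003 -103.586] F [-0.765 -0.176  0.019] gap 32.44536427737571
linear [-0.333 -0.009  4.531] rot [-0.005  0.    -0.023]
```

```bash
python3 -m jog '[{"linear":[-0.3,0,0.5],"delta_rot":[0,0,-0.02]},{"linear":[-0.3,0,1.2],"delta_rot":[0,0,-0.02]},{"linear":[-0.3,0,2],"delta_rot":[0,0,-0.02]},{"linear":[-0.3,0,2.8],"delta_rot":[0,0,-0.02]},{"linear":[-0.3,0,3.6],"delta_rot":[0,0,-0.02]},{"linear":[-0.3,0,4.3],"delta_rot":[0,0,-0.02]},{"linear":[-0.3,0,4.8],"delta_rot":[0,0,-0.02]},{"linear":[-0.3,0,5],"delta_rot":[0,0,-0.02]},{"linear":[-0.3,0,5],"delta_rot":[0,0,-0.02]},{"linear":[-0.3,0,5],"delta_rot":[0,0,-0.02]}]' 0.63;  python3 go.py 564.7 -255.5 90 -103.4
python3 - <<'E'
from h import *
from bench import capture
for n in("side","top"):
    p,d=capture(n);np.savez(f"{n}7.npz",p=p,d=d)
    a=proj(n,[564,-240,80]).astype(int);crop(p,max(a[0]-50,0),a[1]-45,a[0]+50,a[1]+45,6,f"pics/{n}7.png")
E
```

```text
time_s: 20.6
eef_pos: [564.7, -256.0, 135.6]
ee_rot: [-179.9, -0.0, -103.4]
contact_force: [0.4, 0.1, 0.6]
finger_gap: 31.7
t 20.6 pos [ 564.698 -255.984  135.573] rot [-179.931   -0.006 -103.434] F [0.376 0.115 0.59 ] gap 31.703075578465903
linear [-0.048  0.017  4.557] rot [-0.009 -0.001 -0.004]
```

View pics/top7.png

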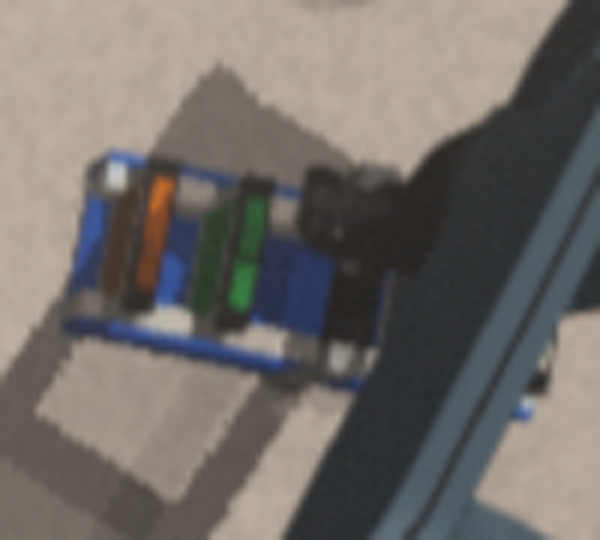

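View pics/side7.png

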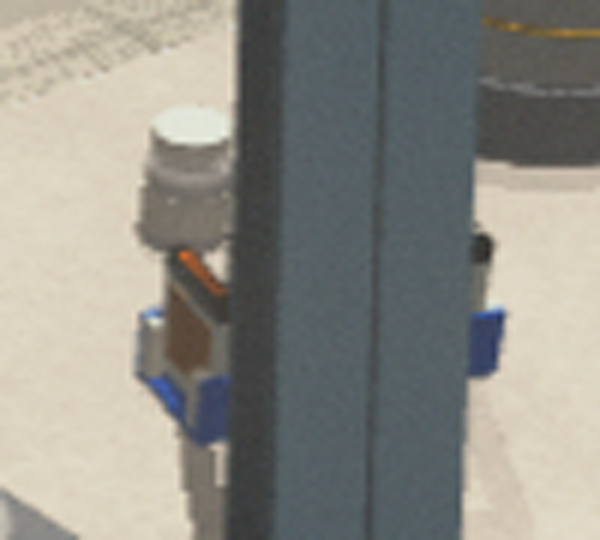

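Amber (155,245) and green (250,250) are both seated, and the gripper is above the bar. Descending.

```bash
python3 -m jog '[{"linear":[-0.03,0,0.4],"delta_rot":[0,0,0]},{"linear":[-0.03,0,0.9],"delta_rot":[0,0,0]},{"linear":[-0.03,0,1.4],"delta_rot":[0,0,0]},{"linear":[-0.03,0,2],"delta_rot":[0,0,0]},{"linear":[-0.03,0,2.6],"delta_rot":[0,0,0]},{"linear":[-0.03,0,3.2],"delta_rot":[0,0,0]},{"linear":[-0.03,0,3.8],"delta_rot":[0,0,0]},{"linear":[-0.03,0,4.3],"delta_rot":[0,0,0]},{"linear":[-0.03,0,4.6],"delta_rot":[0,0,0]},{"linear":[-0.03,0,4.6],"delta_rot":[0,0,0]}]';  python3 go.py 564.7 -255.5 89 -103.4
```

```text
time_s: 21.7
eef_pos: [564.6, -255.6, 89.2]
ee_rot: [-180.0, 0.0, -103.4]
contact_force: [-0.1, -0.4, -0.5]
finger_gap: 31.5
t 21.7 pos [ 564.633 -255.588   89.164] rot [-179.962    0.005 -103.434] F [-0.078 -0.398 -0.494] gap 31.455235473077604
linear [-0.01  -0.004  0.016] rot [-0.005  0.001 -0.004]
```

```bash
python3 -m jog '[{"linear":[0,0,0],"delta_rot":[0,0,0]},{"linear":[0,0,0],"delta_rot":[0,0,0]},{"linear":[0,0,0],"delta_rot":[0,0,0]},{"linear":[0,0,0],"delta_rot":[0,0,0]},{"linear":[0,0,0],"delta_rot":[0,0,0]},{"linear":[0,0,0],"delta_rot":[0,0,0]},{"linear":[0,0,0],"delta_rot":[0,0,0]},{"linear":[0,0,0],"delta_rot":[0,0,0]},{"linear":[0,0,0],"delta_rot":[0,0,0]},{"linear":[0,0,0],"delta_rot":[0,0,0]}]' 1 50;  python3 go.py 564.7 -255.5 89 -103.4
```

```text
time_s: 22.7
eef_pos: [564.8, -255.7, 89.4]
ee_rot: [-179.9, -0.0, -103.4]
contact_force: [-1.1, 0.0, 3.4]
finger_gap: 0.2
t 22.7 pos [ 564.772 -255.651   89.443] rot [-179.937   -0.001 -103.436] F [-1.096  0.034  3.392] gap 0.24112129777624214
linear [-0.013  0.011  0.044] rot [-0.008 -0.    -0.005]
```

The gap reads 0.2 mm, which doesn't fit a 16 mm bar. I'll look.

Run:
```python
from h import *
from bench import capture
for n in("side","top"):
    p,d=capture(n);np.savez(f"{n}8.npz",p=p,d=d)
    a=proj(n,[564,-240,80]).astype(int);crop(p,max(a[0]-50,0),a[1]-45,a[0]+50,a[1]+45,6,f"pics/{n}8.png")
```

```text
(no output)
```

View pics/top8.png

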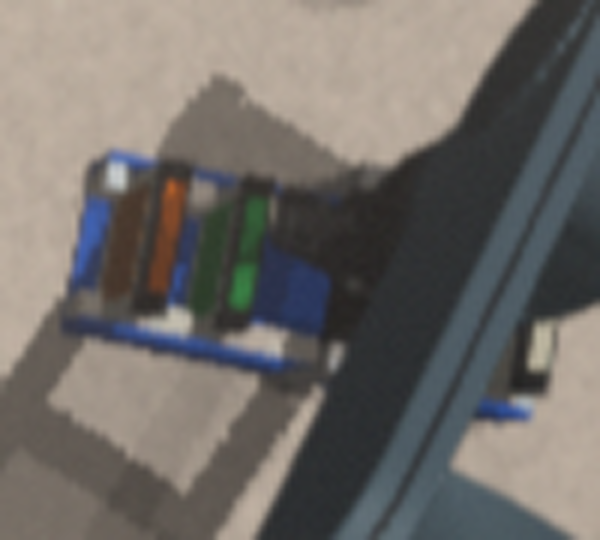

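View pics/side8.png

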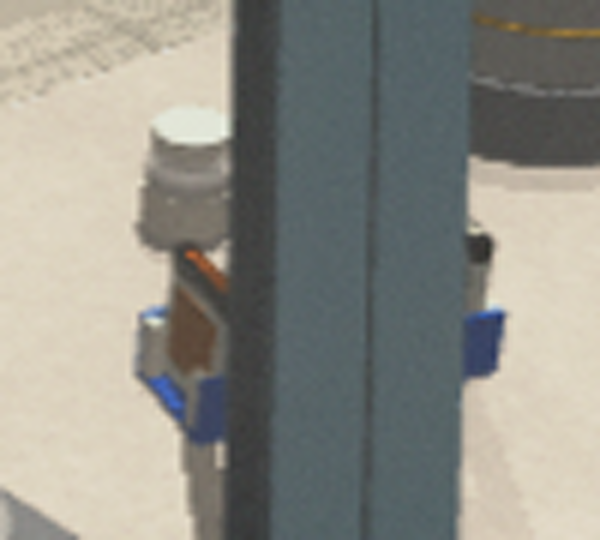

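```bash
python3 -m jog '[{"linear":[0,0,0],"delta_rot":[0,0,0]},{"linear":[0,0,-0.05],"delta_rot":[0,0,0]},{"linear":[0,0,-0.1],"delta_rot":[0,0,0]},{"linear":[0,0,-0.15],"delta_rot":[0,0,0]},{"linear":[0,0,-0.2],"delta_rot":[0,0,0]},{"linear":[0,0,-0.3],"delta_rot":[0,0,0]},{"linear":[0,0,-0.4],"delta_rot":[0,0,0]},{"linear":[0,0,-0.4],"delta_rot":[0,0,0]},{"linear":[0,0,-0.4],"delta_rot":[0,0,0]},{"linear":[0,0,-0.4],"delta_rot":[0,0,0]}]' ;  python3 go.py 564.7 -255.5 89 -103.4;python3 -c "
from bench import readout;s=readout.get_state();print(s['torque'],s['finger_gap'])"
```

```text
time_s: 23.8
eef_pos: [564.7, -255.6, 93.4]
ee_rot: [-179.9, -0.0, -103.4]
contact_force: [1.0, 1.0, -0.0]
finger_gap: 0.3
t 23.8 pos [ 564.737 -255.596   93.395] rot [-179.943   -0.    -103.431] F [ 0.952  0.951 -0.009] gap 0.2536770061639372
linear [-0.009  0.006  0.44 ] rot [-0.007 -0.    -0.004]
[ 0.02965183  0.09460249 -0.00597695] 0.2536770061639372
```

No load on a 4 mm lift, so the bar isn't held. I'll check from depth where the fingertips really are relative to the reported TCP.

Run:
```python
from h import *
np.set_printoptions(suppress=True,precision=1,linewidth=200)
def rep(f,c,r,zlo):
    Z=np.load(f);W=cloud("side",Z['d']);m=(abs(W[...,0]-c[0])<r)&(abs(W[...,1]-c[1])<r)&(W[...,2]>zlo)&(Z['d']>0)
    X=W[m];X=X[np.argsort(X[:,2])];print(f,len(X));print(X[:12])
rep("side6.npz",(512.7,4),45,100)
rep("side1.npz",(521,421.5),45,160)
Z=np.load("side3.npz");W=cloud("side",Z['d'])
a=proj("side",[521,419,210]).astype(int)-[60,50]
for P in[(340,205),(340,225),(375,190),(375,205),(370,215),(380,260),(330,215),(400,262),(398,385)]:
    u,v=(np.array(P)/6+a).astype(int);print(P,W[v,u])
print("tcp3 234.9")
for f,t in(("side6.npz",[511,6,211.5]),("side1.npz",[521,421.5,201])): 
    print(proj("side",t),proj("side",np.array(t)+[0,0,20]))
p=np.load("side6.npz")['p'];q=proj("side",[511,6,211.5]).astype(int)
c=p[q[1]-50:q[1]+30,q[0]-40:q[0]+60].copy();c=cv2.resize(c,None,fx=6,fy=6,interpolation=cv2.INTER_CUBIC)
for z,col in((0,(0,0,255)),(20,(0,255,255)),(40,(255,0,255))):
    w=(proj("side",[511,6,211.5+z])-q+[40,50]+.5)*6;cv2.circle(c,tuple(w.astype(int)),4,col,-1)
cv2.imwrite("pics/f6.png",c)
```

```text
side6.npz 2312
[[511.2 -14.6 240.9]
 [517.   24.6 241.1]
 [515.7 -14.  242.6]
 [500.5 -13.9 242.9]
 [509.   19.  243.1]
 [501.5 -10.6 243.6]
 [497.1 -15.  244.3]
 [511.8 -14.8 244.3]
 [505.3 -13.6 244.3]
 [510.3  25.9 245. ]
 [502.6 -23.4 245.8]
 [499.8 -17.1 245.8]]
side1.npz 3083
[[512.8 443.5 233.5]
 [524.2 399.3 233.8]
 [513.  398.9 233.8]
 [518.3 399.2 234. ]
 [513.  446.1 234.6]
 [528.7 400.1 234.8]
 [514.1 448.5 235. ]
 [531.9 398.4 235.5]
 [510.6 393.7 236.5]
 [511.4 443.5 237.9]
 [511.9 398.9 238. ]
 [517.5 399.1 238. ]]
(340, 205) [509.3 427.1 278.8]
(340, 225) [512.8 427.2 266.8]
(375, 190) [515.2 407.2 276.6]
(375, 205) [511.8 409.7 269.8]
(370, 215) [514.9 411.7 265.4]
(380, 260) [488.6 419.5 258.6]
(330, 215) [513.4 428.8 273.7]
(400, 262) [486.7 412.  256.4]
(398, 385) [488.7 419.8 186. ]
tcp3 234.9
[279.5 165. ] [279.8 159.6]
[158.6 213.8] [157.7 208.2]
```

View pics/f6.png

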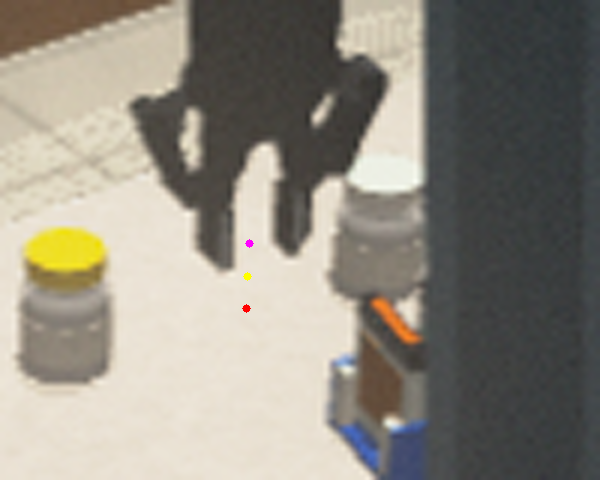

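The true fingertips sit about 29 mm above the reported TCP. The jaws therefore closed on top of the bar (tips at 118) and the carrier was only lightly touched. I'll reopen, then descend about 32 mm lower in stages with force checks.

```bash
python3 -m jog '[{"linear":[0,0,-0.5],"delta_rot":[0,0,0]},{"linear":[0,0,-1],"delta_rot":[0,0,0]},{"linear":[0,0,-1],"delta_rot":[0,0,0]},{"linear":[0,0,-1],"delta_rot":[0,0,0]},{"linear":[0,0,-1],"delta_rot":[0,0,0]},{"linear":[0,0,-0.6],"delta_rot":[0,0,0]},{"linear":[0,0,-0.2],"delta_rot":[0,0,0]},{"linear":[0,0,0.2],"delta_rot":[0,0,0]},{"linear":[0,0,0.6],"delta_rot":[0,0,0]},{"linear":[0,0,0.8],"delta_rot":[0,0,0]}]' 0.62;  python3 go.py 564.7 -255.5 61 -103.4
python3 - <<'E'
from h import *
from bench import capture
p,d=capture("top");np.savez("top9.npz",p=p,d=d)
a=proj("top",[564,-240,80]).astype(int);crop(p,a[0]-50,a[1]-45,a[0]+50,a[1]+45,6,"pics/top9.png")
E
```

```text
time_s: 24.8
eef_pos: [564.4, -255.4, 84.6]
ee_rot: [180.0, 0.0, -103.4]
contact_force: [0.7, -0.2, 0.1]
finger_gap: 32.1
t 24.8 pos [ 564.397 -255.408   84.582] rot [ 179.998    0.024 -103.436] F [ 0.664 -0.209  0.135] gap 32.0781672752124
linear [ 0.003 -0.032  2.358] rot [ 0.     0.003 -0.004]
```

View pics/top9.png

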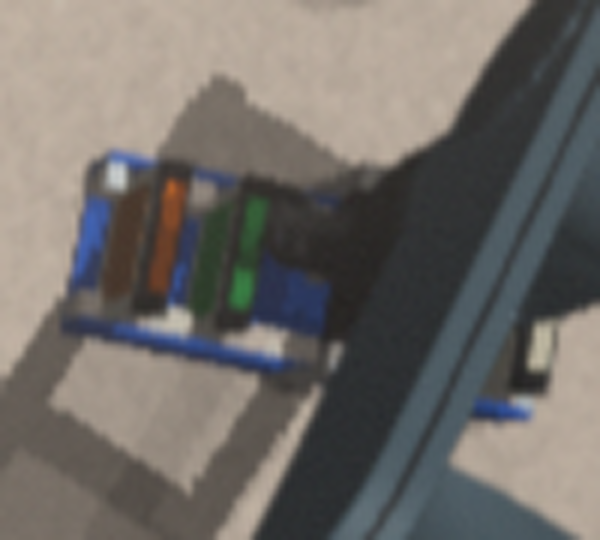

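```bash
python3 -m jog '[{"linear":[0,0,0.1],"delta_rot":[0,0,0]},{"linear":[0,0,0.3],"delta_rot":[0,0,0]},{"linear":[0,0,0.5],"delta_rot":[0,0,0]},{"linear":[0,0,0.7],"delta_rot":[0,0,0]},{"linear":[0,0,0.9],"delta_rot":[0,0,0]},{"linear":[0,0,1.1],"delta_rot":[0,0,0]},{"linear":[0,0,1.2],"delta_rot":[0,0,0]},{"linear":[0,0,1.3],"delta_rot":[0,0,0]},{"linear":[0,0,1.4],"delta_rot":[0,0,0]},{"linear":[0,0,1.4],"delta_rot":[0,0,0]}]';  python3 go.py 564.7 -255.5 61 -103.4
```

```text
time_s: 25.85
eef_pos: [564.3, -255.3, 70.3]
ee_rot: [180.0, 0.0, -103.4]
contact_force: [-0.3, 0.7, -0.4]
finger_gap: 32.9
t 25.85 pos [ 564.265 -255.305   70.321] rot [ 179.974    0.033 -103.436] F [-0.253  0.67  -0.421] gap 32.911629716787054
linear [ 0.009 -0.047  0.932] rot [ 0.003  0.004 -0.004]
```

```bash
python3 -m jog '[{"linear":[0,0,0.1],"delta_rot":[0,0,0]},{"linear":[0,0,0.2],"delta_rot":[0,0,0]},{"linear":[0,0,0.3],"delta_rot":[0,0,0]},{"linear":[0,0,0.4],"delta_rot":[0,0,0]},{"linear":[0,0,0.5],"delta_rot":[0,0,0]},{"linear":[0,0,0.6],"delta_rot":[0,0,0]},{"linear":[0,0,0.7],"delta_rot":[0,0,0]},{"linear":[0,0,0.8],"delta_rot":[0,0,0]},{"linear":[0,0,0.9],"delta_rot":[0,0,0]},{"linear":[0,0,0.9],"delta_rot":[0,0,0]}]';  python3 go.py 564.7 -255.5 61 -103.4
python3 - <<'E'
from h import *
from bench import capture
p,d=capture("top");np.savez("top10.npz",p=p,d=d)
a=proj("top",[564,-240,80]).astype(int);crop(p,a[0]-50,a[1]-45,a[0]+50,a[1]+45,6,"pics/top10.png")
E
```

```text
time_s: 26.85
eef_pos: [564.2, -255.2, 61.2]
ee_rot: [180.0, 0.0, -103.4]
contact_force: [-0.5, -0.1, -0.1]
finger_gap: 32.2
t 26.85 pos [ 564.184 -255.235   61.154] rot [ 179.96     0.038 -103.434] F [-0.463 -0.065 -0.096] gap 32.17425328225879
linear [ 0.014 -0.056  0.015] rot [ 0.005  0.005 -0.004]
```

View pics/top10.png

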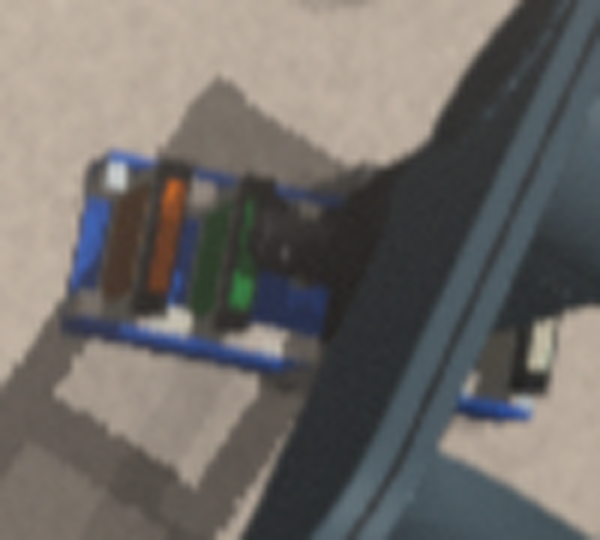

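No contact force and the carrier is unmoved. Closing on the bar.

```bash
python3 -m jog '[{"linear":[0,-0.04,0],"delta_rot":[0,0,0]},{"linear":[0,-0.04,0],"delta_rot":[0,0,0]},{"linear":[0,-0.04,0],"delta_rot":[0,0,0]},{"linear":[0,-0.04,0],"delta_rot":[0,0,0]},{"linear":[0,-0.04,0],"delta_rot":[0,0,0]},{"linear":[0,-0.04,0],"delta_rot":[0,0,0]},{"linear":[0,-0.04,0],"delta_rot":[0,0,0]},{"linear":[0,-0.04,0],"delta_rot":[0,0,0]},{"linear":[0,-0.04,0],"delta_rot":[0,0,0]},{"linear":[0,-0.04,0],"delta_rot":[0,0,0]}]' 1 50;  python3 go.py 564.7 -255.5 61 -103.4
```

```text
time_s: 27.9
eef_pos: [564.8, -255.6, 61.5]
ee_rot: [-180.0, 0.0, -103.4]
contact_force: [1.3, -2.3, 3.5]
finger_gap: 15.5
t 27.9 pos [ 564.826 -255.628   61.475] rot [-179.999    0.014 -103.435] F [ 1.27  -2.321  3.49 ] gap 15.463539891689209
linear [-0.01   0.015  0.048] rot [-0.     0.002 -0.004]
```

Gap is 15.5 mm, so the bar is gripped. I'll raise the grip to 110 N and test-lift 10 mm.

```bash
python3 -m jog '[{"linear":[0,0,0],"delta_rot":[0,0,0]},{"linear":[0,0,0],"delta_rot":[0,0,0]},{"linear":[0,0,0],"delta_rot":[0,0,0]},{"linear":[0,0,-0.1],"delta_rot":[0,0,0]},{"linear":[0,0,-0.2],"delta_rot":[0,0,0]},{"linear":[0,0,-0.4],"delta_rot":[0,0,0]},{"linear":[0,0,-0.6],"delta_rot":[0,0,0]},{"linear":[0,0,-0.8],"delta_rot":[0,0,0]},{"linear":[0,0,-1],"delta_rot":[0,0,0]},{"linear":[0,0,-1],"delta_rot":[0,0,0]}]' 1 110;  python3 go.py 564.7 -255.5 161 -103.4;python3 -c "
from bench import readout;s=readout.get_state();print(s['torque'])"
```

```text
time_s: 28.9
eef_pos: [565.0, -255.7, 71.8]
ee_rot: [-180.0, 0.0, -103.4]
contact_force: [-0.6, -0.4, -6.6]
finger_gap: 14.2
t 28.9 pos [ 564.981 -255.694   71.786] rot [-179.976    0.007 -103.432] F [-0.616 -0.417 -6.615] gap 14.162405660386185
linear [-0.013  0.028 -8.921] rot [-0.003  0.001 -0.004]
[ 0.0141179   0.00767676 -0.0483836 ]
```

The load reads 6.6 N, about 0.7 kg, with almost no moment. Lifting the rest gently.

```bash
python3 -m jog '[{"linear":[0,0,-0.2],"delta_rot":[0,0,0]},{"linear":[0,0,-0.5],"delta_rot":[0,0,0]},{"linear":[0,0,-0.9],"delta_rot":[0,0,0]},{"linear":[0,0,-1.4],"delta_rot":[0,0,0]},{"linear":[0,0,-1.9],"delta_rot":[0,0,0]},{"linear":[0,0,-2.4],"delta_rot":[0,0,0]},{"linear":[0,0,-2.9],"delta_rot":[0,0,0]},{"linear":[0,0,-3.4],"delta_rot":[0,0,0]},{"linear":[0,0,-3.9],"delta_rot":[0,0,0]},{"linear":[0,0,-4.4],"delta_rot":[0,0,0]}]' && python3 -m jog '[{"linear":[0,0,-0.6],"delta_rot":[0,0,0]},{"linear":[0,0,-1.1],"delta_rot":[0,0,0]},{"linear":[0,0,-1.6],"delta_rot":[0,0,0]},{"linear":[0,0,-2.1],"delta_rot":[0,0,0]},{"linear":[0,0,-2.6],"delta_rot":[0,0,0]},{"linear":[0,0,-3.1],"delta_rot":[0,0,0]},{"linear":[0,0,-3.6],"delta_rot":[0,0,0]},{"linear":[0,0,-4.1],"delta_rot":[0,0,0]},{"linear":[0,0,-4.5],"delta_rot":[0,0,0]},{"linear":[0,0,-4.7],"delta_rot":[0,0,0]}]';python3 go.py 564.7 -255.5 161 -103.4
python3 - <<'E'
from h import *
from bench import capture
for n in("side","top"):
    p,d=capture(n);np.savez(f"{n}11.npz",p=p,d=d)
    a=proj(n,[564,-240,150]).astype(int);crop(p,max(a[0]-55,0),a[1]-50,a[0]+55,a[1]+50,6,f"pics/{n}11.png")
E
```

```text
time_s: 29.9
eef_pos: [565.0, -255.7, 116.2]
ee_rot: [-180.0, 0.0, -103.4]
contact_force: [0.3, -0.5, -6.9]
finger_gap: 14.3
time_s: 30.9
eef_pos: [565.1, -255.8, 163.8]
ee_rot: [-179.9, -0.0, -103.4]
contact_force: [0.0, 0.5, -7.4]
finger_gap: 14.0
t 30.9 pos [ 565.128 -255.843  163.83 ] rot [-179.933   -0.008 -103.438] F [ 0.045  0.532 -7.375] gap 13.980660016699339
linear [-0.023  0.05   0.283] rot [-0.008 -0.001 -0.005]
```

View pics/top11.png

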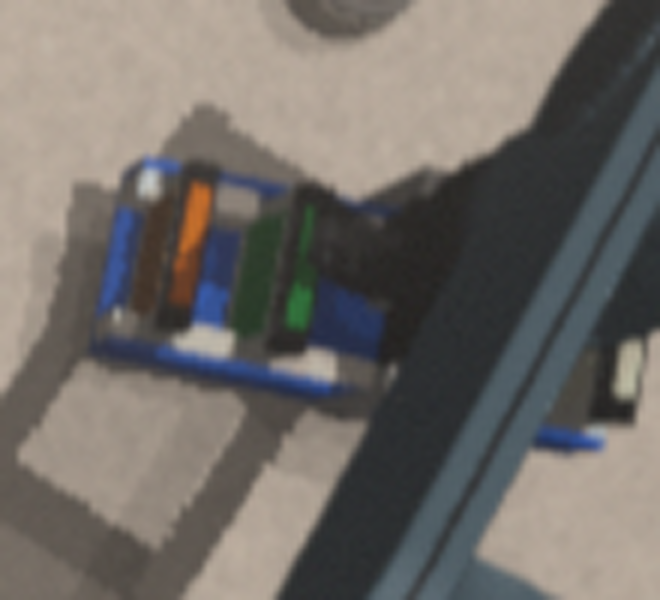

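View pics/side11.png

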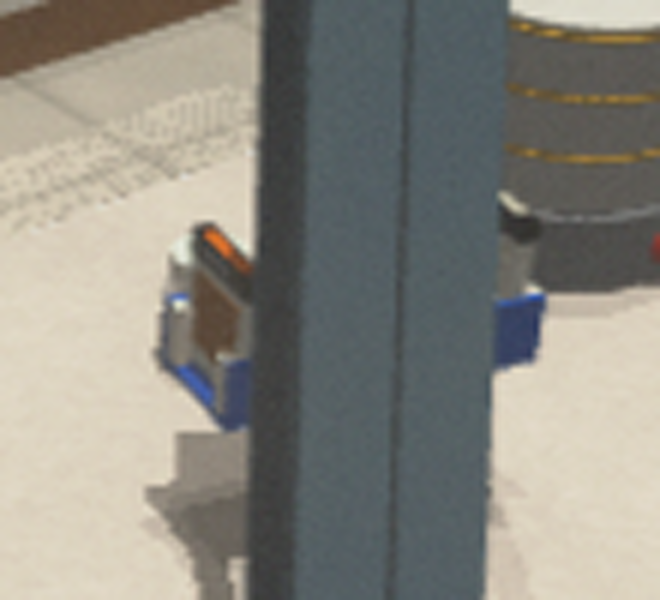

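The carrier is aloft with amber (195,240), green (300,270) and white (625,365) visible. I'll settle for a second and then check level from depth.

```bash
python3 -m jog '[{"linear":[0,0,0],"delta_rot":[0,0,0]},{"linear":[0,0,0],"delta_rot":[0,0,0]},{"linear":[0,0,0],"delta_rot":[0,0,0]},{"linear":[0,0,0],"delta_rot":[0,0,0]},{"linear":[0,0,0],"delta_rot":[0,0,0]},{"linear":[0,0,0],"delta_rot":[0,0,0]},{"linear":[0,0,0],"delta_rot":[0,0,0]},{"linear":[0,0,0],"delta_rot":[0,0,0]},{"linear":[0,0,0],"delta_rot":[0,0,0]},{"linear":[0,0,0],"delta_rot":[0,0,0]}]'
python3 - <<'E'
from h import *
from bench import capture,readout
np.set_printoptions(suppress=True,precision=2,linewidth=200)
p,d=capture("top");p2,d2=capture("side")
W=cloud("top",d);a=np.radians(-13.4);L=(W[...,:2]-[564.9,-255.7])@np.array([[np.cos(a),-np.sin(a)],[np.sin(a),np.cos(a)]])
pp=p.astype(int)
for nm,yc in(("amber",88),("green",46),("white",-88)):
    m=(abs(L[...,1]-yc)<9)&(abs(L[...,0])<36)&(abs(W[...,2]-198)<8)&(d>0)
    l=L[m];z=W[m][:,2];
    k=np.polyfit(l[:,0],z,1);print(nm,m.sum(),"mean",l.mean(0),z.mean(),"tilt along x deg",np.degrees(np.arctan(k[0])))
    for s in(-1,1):
        q=l[:,0]*s>15; print("  end",s,q.sum(),z[q].mean() if q.any() else None)
# wall tops
m=(abs(W[...,2]-148)<8)&(abs(L[...,0])<44)&(abs(L[...,1])<108)&(pp[...,0]-pp[...,2]>40)
A=np.c_[L[m],np.ones(m.sum())];c,*_=np.linalg.lstsq(A,W[m][:,2],rcond=None);print("wall plane",m.sum(),np.degrees(np.arctan(c[:2])),c[2])
W=cloud("side",d2);L=(W[...,:2]-[564.9,-255.7])@np.array([[np.cos(a),-np.sin(a)],[np.sin(a),np.cos(a)]])
for nm,yc in(("amber",88),("white",-88)):
    m=(abs(L[...,1]-yc)<9)&(abs(L[...,0])<36)&(abs(W[...,2]-198)<5)
    print("side",nm,m.sum(),L[m].mean(0),W[m][:,2].mean())
m=(p2[...,0].astype(int)-p2[...,2]>40)&(abs(L[...,1])<115)&(abs(L[...,0])<55)&(W[...,2]>60)
print("lowest blue z near/far",[(np.percentile(W[m&(L[...,1]*s>60)][:,2],[2,98])) for s in(-1,1)])
s=readout.get_state();print(s['contact_force'],s['torque'],s['joint_velocities'].round(2),s['finger_gap'])
E
```

```text
time_s: 32.0
eef_pos: [565.1, -255.8, 163.6]
ee_rot: [-179.9, -0.0, -103.4]
contact_force: [-0.7, 0.4, -7.1]
finger_gap: 14.1
amber 156 mean [-0.37 90.92] 198.25004245383766 tilt along x deg 1.485643285087782
  end -1 45 197.53708968201943
  end 1 45 198.82745793162587
green 137 mean [-2.7  45.14] 197.6828409888059 tilt along x deg -0.8750985461018463
  end -1 48 197.96482733992045
  end 1 34 197.0493676193772
white 85 mean [-18.81 -89.34] 197.44392177909057 tilt along x deg 1.3404114225119315
  end -1 52 197.50083500921724
  end 1 0 None
wall plane 84 [-0.34  0.32] 147.10289238568365
side amber 37 [ 2.05 91.65] 198.4481993392956
side white 23 [-18.94 -90.37] 197.6006768700136
lowest blue z near/far [array([110.66, 150.59]), array([104.38, 148.03])]
[ 0.1  -0.15 -7.17] [ 0.01 -0.01 -0.  ] [ 0.11 -0.04  0.07 -0.1  -0.    0.72] 13.792340764356412
```

The carrier is level to about 0.3° and lifted about 102 mm, and the load is steady. Handing in.

```bash
python3 -c "
from bench import bot,readout
print(bot.job_done());s=readout.get_state();print(s['time_s'],s['eef_pos'],s['contact_force'],s['finger_gap'])"
```

```text
the job is handed in; nothing more can be done
None
the job is handed in; nothing more can be done
```

The amber cell is in the carrier's free slot. I handed the job in at about 32 s with the arm holding the carrier by its handle, about 10 cm above the bench.

- **Amber cell:** I drew it out of the port and slid it into the free slot. Firm contact (7.6 N) came at the height predicted for fully home. After I let go, its top measured 96.4 mm above the bench, against 96 expected.
- **Missed first grasp:** The reported tool point turned out to be about 29 mm below the real fingertips. My first try at the handle closed on top of the bar, with only about 3 N of contact, and the carrier did not move. I reopened, went lower and gripped the bar properly; the gap read 15.5 mm at first and about 14 mm at 110 N. Because of this offset, I also held the amber cell by only its top few millimetres, but it did not slip.
- **Last checks:** The carrier was up about 102 mm and level to about 0.3° by a fit to its wall tops. Single cell tops read up to 1.5° from noisier depth. The load was steady at 7.2 N (about 0.7 kg), with almost no moment on the wrist.
- **Not seen directly:** The arm hid the grey cell in the last pictures, so its presence rests on the measured weight. I also did not re-measure the other bench items at the end, though nothing in the force readings suggested contact with them.

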